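# Load and lock the batch-sanding tray

## Robot

A 7-joint arm with a two-finger parallel gripper is mounted at the origin on a cart in front of the work surface, level with it; the furniture and walls round the work are solid. World frame = base frame: x ahead of the robot, y to its left, z up, the work surface at z = 0. Lengths are in m, angles in rad, forces in N, time in s.
With the tool pointing down it reaches from about 0.425 to 0.875 m from the base axis. Payload 4.7 kg.
Tool frame: the origin (TCP) lies at the very end of the fingers, on their centre line; the grasp point (between the pads) lies 19 mm behind it; z points along the fingers, y is the line along which they close (so a half turn about z gives the same grasp; the last joint's range is limited). The gripper opens to 87 mm and grips with 3 to 60 N. Pads are 19 mm wide; open, the fingers measure 117 mm over their backs; the gripper's body (75 mm by 190 mm) begins 51 mm behind the grasp point.
Start: joints at [-1.138, 0.321, -0.07, 1.45, 0.023, 1.371, -0.057], TCP at [0.264, 0.594, 0.223] pointing down, gripper open.
Joint ranges: [-2.86, 2.86], [-0.3, 2.09], [-1.38, 1.24], [0.06, 2.45], [-1.56, 4.7], [0.09, 2.05], [-2.69, 2.69]. Speed limits (rad/s): [2.57, 2.57, 3.14, 3.14, 3.14, 3.14, 3.14].

## Interface

Orientations are given as a rotation vector (axis times angle).
In Python, from bench import ctrl, vision gives the robot as it stands.
- The arm moves only by the tool jog_arm, never from a script. Its argument "increments" is a list of rows, each an object of numbers: "tx", "ty", "tz": the shift along the tool's x, y, z in mm; "wx", "wy", "wz": the turn, a rotation vector about the tool's x, y, z in rad; "gripper": the opening, from 0 (shut) to 1 (fully open). In form: [{"tx": .., "ty": .., "tz": .., "wx": .., "wy": .., "wz": .., "gripper": ..}, ...]. A call has exactly 5 rows; each row is the pose to reach, as a shift and turn from the pose commanded when the call began, along the tool's axes at that moment; what a row does not reach only later rows make up. A row lasts 1/12 s, in which the tool goes at most 41.7 mm and 7.16 degrees, less where a joint would pass 70% of its speed; a pose out of reach is approached as far as the arm can. A call with a gripper value outside its range is refused whole. The fingers move at their own pace and stop on an object; "grip_force" is the grip in N (left out, the last holds). Time passes only in rows, so rows that repeat a pose let the fingers close, or fill a call up. It gives the time, the measured TCP pose, the force, the opening and the grip force at its end, in the units of the state.
- ctrl.get_state(): the state, without advancing time (a new reading comes with each control period).
- vision.get_image(name): name is "scene" or "top"; returns a dict with "color" (480x640x3 uint8, blue, green, red), "fx", "fy", "cx", "cy" (pixels), "k1" (the pictures are not rectified: a ray, as slopes to the right and down, at radius r is drawn at 1 + k1 r^2 times it, then the intrinsics apply), "extrinsics" (4x4, takes a point from world to camera coordinates). Camera axes: x right, y down, z forward; pixel columns grow to the right and rows downward; lengths in m; the calibration is good to about 2 mm. A picture is of the moment at which its call begins. There is no depth.
- ctrl.close_job(): hands the job in; it is judged then, once.
Trained networks look in the newest picture that a camera, given by its name, has taken for a name from the list of things; names that differ only in an ending like _2 or _b are one class to them, and where a whole thing is asked for, a point or a joint stands for the part that bears it (a point fixed in the world has none). Each returns a list of dicts, best first, with "conf" (0 to 1); they miss things now and then, are a little off and sometimes report something else, mostly with a low value. They report only what shows in the picture. A call takes as long as a camera call. They do not tell look-alikes from the thing itself.
- vision.spot_in(camera, thing): "bbox" ([left, top, right, bottom] in pixels, round what is visible of it).
The state is a dict: "time": time; "joint_positions": joint angles; "qd": joint speeds; "joint_torque": joint torques, N m; "position": TCP position; "tool_rot": TCP orientation; "ft_force": force on the tool from outside, world axes, zero at the start; "torque": the same for the moment, N m; "grip_width": opening from 0.0 (shut) to 1.0 (fully open); "grip_force": force on a finger pad.
Only numpy, scipy, OpenCV 4.12 (cv2) and the standard library are available. Lean on these libraries where they do the work, as an engineer would, in place of code of your own. Each camera call takes 0.05 s, during which the arm holds its last target. There are 200 camera calls.

## Task

Get the wooden rosette blocks on the bench ready for hand sanding: swing the sanding tray's cam lever fully open, then slide every block (they are too wide to pick up, so never lift them) up the ramp and over the lip into the tray, all flat and close together in one straight row starting tight against the end stop. Then turn the cam lever all the way to the locked mark so that the jaw pinches the row, and leave the cork sanding block lying flat on top of the row, without disturbing the tape measure or the screw tin.

Things in the scene. Friction and masses are not known exactly. Their poses are not given: they have to be found in the camera images.
- tray: Wooden sanding tray fixed to the bench, 325 mm (its x) by 236 mm (its y), z up. Origin at bench height under the middle of the recess. x: along the row towards the end stop; y: loading direction, from ramp to jaw. Recess floor 6 mm above the bench, from the lip to the jaw, open at its -x end (x = -170 mm). A block in place has its top 24 mm above the bench; tight row centres: x = 88, 0, -88 mm.
- ramp_foot (a point): Middle of the ramp's lower edge, at bench height, tray y = -106 mm. From here the ramp rises evenly to 12 mm height at tray y = -56 mm; it runs along the whole tray, x = -170 to +155 mm.
- lip (a point): Top inner edge of the lip (the ramp's flat crest, y = -56 to -48 mm), 12 mm above the bench, at tray y = -48 mm; there it drops 6 mm straight to the recess floor. Its inner face is what the blocks are pinched against (centres then at tray y = -4 mm).
- end_stop (a point): Middle of the face of the end stop, a strip across the recess at tray x = +132 mm whose top is 16 mm above the bench. The row starts against it.
- jaw_face (a point): Middle of the cork-faced front of the jaw, a low bar along tray x (17 mm high) that only the cam moves: at tray y = +48 mm when the cam is open, pushed up to 10 mm towards -y (the lip) when locked. The facing is sprung and gives up to 5 mm, so 88 mm blocks are pinched with about 6 N in all.
- cam_collar (a joint): Eccentric cam collar with lever, on a vertical axis behind the jaw; rad. 0 = fully open (lever along tray +y, away from the recess), grows clockwise seen from above; 1.57 = locked, at its stop, lever along tray +x over a brass stud, the locked mark. Friction 0.12 N m; stays where left. Starts partly closed, so the recess is too narrow; open leaves 8 mm play.
- cam_axis (a point): Point on the cam's vertical turning axis, 10 mm above the bench; tray x = -20, y = +95 mm.
- cam_grip (a point): Middle of the upright round black knob at the lever's end, 18 mm in diameter, 62 mm from the cam's axis; the knob stands from 33 to 73 mm above the bench, this point is 55 mm above it.
- rosette_1: Square rosette corner block of pale wood, 88 x 88 x 18 mm, 0.1 kg, a routed ring and a small centre disc on its upper face; the blocks are alike. Origin at the centre of its underside, z up. It lies on the bench on the ramp side of the tray. May be absent (two or three blocks are there).
- rosette_2: Square rosette corner block of pale wood, 88 x 88 x 18 mm, 0.1 kg, a routed ring and a small centre disc on its upper face; the blocks are alike. Origin at the centre of its underside, z up. It lies on the bench on the ramp side of the tray. May be absent (two or three blocks are there).
- rosette_3: Square rosette corner block of pale wood, 88 x 88 x 18 mm, 0.1 kg, a routed ring and a small centre disc on its upper face; the blocks are alike. Origin at the centre of its underside, z up. It lies on the bench on the ramp side of the tray. May be absent (two or three blocks are there).
- cork_block: Cork sanding block wrapped in brown abrasive paper, 62 x 110 x 38 mm (x, y, z), 0.07 kg; origin at the centre of the underside, which sits 2 mm below the real contact face (resting on the bench it reads z = -2 mm). Grip it across its 62 mm width.
- tape_measure: Yellow tape measure, 35 x 102 x 64 mm, bystander; origin under its centre.
- screw_tin: Open round grey tin of screws, 76 mm wide, 40 mm high, bystander; origin under its centre.
Things that resemble listed ones, but are neither listed nor needed, are in the scene too. There is more than one size of the cork_block; the job needs the larger. Leave any green look-alike of the rosette_2 alone.

How it is judged:
On the way, in this order (a step that is already met when the one before it is completed fails the run):
1. the cam lever is swung fully open (value of joint cam_collar below 0.12 rad), for 0.2 s.
2. every block lies flat in the recess, in one tight row against the end stop (((x of rosette_1 in the frame of tray between 0.084 and 0.091 m and y of rosette_1 in the frame of tray between -0.0075 and 0.0085 m) or (x of rosette_1 in the frame of tray between -0.006 and 0.003 m and y of rosette_1 in the frame of tray between -0.0075 and 0.0085 m) or (x of rosette_1 in the frame of tray between -0.096 and -0.085 m and y of rosette_1 in the frame of tray between -0.0075 and 0.0085 m)) and z of rosette_1 in the frame of tray between 0.003 and 0.009 m and angle between each of rosette_1, rosette_2, rosette_3's own z axis and vertical below 0.06 rad and (angle between the x axis of rosette_1 and the x axis of tray, either way round below 0.06 rad or angle between the x axis of rosette_1 and the y axis of tray, either way round below 0.06 rad) and ((x of rosette_2 in the frame of tray between 0.084 and 0.091 m and y of rosette_2 in the frame of tray between -0.0075 and 0.0085 m) or (x of rosette_2 in the frame of tray between -0.006 and 0.003 m and y of rosette_2 in the frame of tray between -0.0075 and 0.0085 m) or (x of rosette_2 in the frame of tray between -0.096 and -0.085 m and y of rosette_2 in the frame of tray between -0.0075 and 0.0085 m)) and z of rosette_2 in the frame of tray between 0.003 and 0.009 m and (angle between the x axis of rosette_2 and the x axis of tray, either way round below 0.06 rad or angle between the x axis of rosette_2 and the y axis of tray, either way round below 0.06 rad) and ((x of rosette_3 in the frame of tray between 0.084 and 0.091 m and y of rosette_3 in the frame of tray between -0.0075 and 0.0085 m) or (x of rosette_3 in the frame of tray between -0.006 and 0.003 m and y of rosette_3 in the frame of tray between -0.0075 and 0.0085 m) or (x of rosette_3 in the frame of tray between -0.096 and -0.085 m and y of rosette_3 in the frame of tray between -0.0075 and 0.0085 m)) and z of rosette_3 in the frame of tray between 0.003 and 0.009 m and (angle between the x axis of rosette_3 and the x axis of tray, either way round below 0.06 rad or angle between the x axis of rosette_3 and the y axis of tray, either way round below 0.06 rad) and ((x of rosette_1 in the frame of tray between 0.084 and 0.091 m and y of rosette_1 in the frame of tray between -0.0075 and 0.0085 m) or (x of rosette_2 in the frame of tray between 0.084 and 0.091 m and y of rosette_2 in the frame of tray between -0.0075 and 0.0085 m) or (x of rosette_3 in the frame of tray between 0.084 and 0.091 m and y of rosette_3 in the frame of tray between -0.0075 and 0.0085 m)) and ((x of rosette_1 in the frame of tray between -0.006 and 0.003 m and y of rosette_1 in the frame of tray between -0.0075 and 0.0085 m) or (x of rosette_2 in the frame of tray between -0.006 and 0.003 m and y of rosette_2 in the frame of tray between -0.0075 and 0.0085 m) or (x of rosette_3 in the frame of tray between -0.006 and 0.003 m and y of rosette_3 in the frame of tray between -0.0075 and 0.0085 m))), for 0.2 s.
3. the cam lever is turned to the locked mark (value of joint cam_collar above 1.42 rad), for 0.2 s.
At the end, for the whole second after the job is handed in: Every block flat on the recess floor (3 mm, 0.06 rad), square, in one row from the end stop (at most 4 mm play at the first, 6 at the second, 8 at the third), pinched to the lip (4 mm); cam above 1.42 rad; cork block flat and at rest on top of the row, its centre over the blocks (((x of rosette_1 in the frame of tray between 0.084 and 0.091 m and y of rosette_1 in the frame of tray between -0.0075 and 0.0005 m) or (x of rosette_1 in the frame of tray between -0.006 and 0.003 m and y of rosette_1 in the frame of tray between -0.0075 and 0.0005 m) or (x of rosette_1 in the frame of tray between -0.096 and -0.085 m and y of rosette_1 in the frame of tray between -0.0075 and 0.0005 m)) and z of rosette_1 in the frame of tray between 0.003 and 0.009 m and angle between each of rosette_1, rosette_2, rosette_3's own z axis and vertical below 0.06 rad and (angle between the x axis of rosette_1 and the x axis of tray, either way round below 0.06 rad or angle between the x axis of rosette_1 and the y axis of tray, either way round below 0.06 rad) and ((x of rosette_2 in the frame of tray between 0.084 and 0.091 m and y of rosette_2 in the frame of tray between -0.0075 and 0.0005 m) or (x of rosette_2 in the frame of tray between -0.006 and 0.003 m and y of rosette_2 in the frame of tray between -0.0075 and 0.0005 m) or (x of rosette_2 in the frame of tray between -0.096 and -0.085 m and y of rosette_2 in the frame of tray between -0.0075 and 0.0005 m)) and z of rosette_2 in the frame of tray between 0.003 and 0.009 m and (angle between the x axis of rosette_2 and the x axis of tray, either way round below 0.06 rad or angle between the x axis of rosette_2 and the y axis of tray, either way round below 0.06 rad) and ((x of rosette_3 in the frame of tray between 0.084 and 0.091 m and y of rosette_3 in the frame of tray between -0.0075 and 0.0005 m) or (x of rosette_3 in the frame of tray between -0.006 and 0.003 m and y of rosette_3 in the frame of tray between -0.0075 and 0.0005 m) or (x of rosette_3 in the frame of tray between -0.096 and -0.085 m and y of rosette_3 in the frame of tray between -0.0075 and 0.0005 m)) and z of rosette_3 in the frame of tray between 0.003 and 0.009 m and (angle between the x axis of rosette_3 and the x axis of tray, either way round below 0.06 rad or angle between the x axis of rosette_3 and the y axis of tray, either way round below 0.06 rad) and ((x of rosette_1 in the frame of tray between 0.084 and 0.091 m and y of rosette_1 in the frame of tray between -0.0075 and 0.0005 m) or (x of rosette_2 in the frame of tray between 0.084 and 0.091 m and y of rosette_2 in the frame of tray between -0.0075 and 0.0005 m) or (x of rosette_3 in the frame of tray between 0.084 and 0.091 m and y of rosette_3 in the frame of tray between -0.0075 and 0.0005 m)) and ((x of rosette_1 in the frame of tray between -0.006 and 0.003 m and y of rosette_1 in the frame of tray between -0.0075 and 0.0005 m) or (x of rosette_2 in the frame of tray between -0.006 and 0.003 m and y of rosette_2 in the frame of tray between -0.0075 and 0.0005 m) or (x of rosette_3 in the frame of tray between -0.006 and 0.003 m and y of rosette_3 in the frame of tray between -0.0075 and 0.0005 m)) and value of joint cam_collar above 1.42 rad and x of cork_block in the frame of tray between -0.17 and 0.13 m and y of cork_block in the frame of tray between -0.034 and 0.026 m and z of cork_block in the frame of tray between 0.018 and 0.028 m and (contact force between cork_block and rosette_1 above 0.05 N or contact force between cork_block and rosette_2 above 0.05 N or contact force between cork_block and rosette_3 above 0.05 N) and angle between cork_block's own z axis and vertical below 0.08 rad and linear speed of each of cork_block, rosette_1, rosette_2, rosette_3 below 0.02 m/s); the robot touches nothing.
It fails at once if a rosette block is lifted (its underside centre more than 40 mm above the bench) (height (world z) of any of rosette_1, rosette_2, rosette_3 above 0.04 m).
It fails at once if the tape measure or screw tin is pushed more than 40 mm away or knocked over (distance of any of tape_measure, screw_tin from where it was at the start of the episode above 0.04 m or angle between any of tape_measure, screw_tin's own z axis and vertical above 0.5 rad).
Of rosette_1, rosette_2, rosette_3 only 2 to 3 are there at a start; the rules pass over those that are not, and their reading is None.
At some moment in a run one of rosette_1, rosette_2, rosette_3 may be knocked a few centimetres aside while the robot is not near it.
Once in a run the grip may slacken for a moment while it holds something.
It also fails if it takes over 210 s, if anything falls off the work surface, if the arm or the gripper's body presses on something with over 40 N, if the wrist force passes 120 N, or if a joint passes its speed limit or range.

## Working session

There is one attempt and no reset: what is moved stays moved. The work goes in short steps, Python scripts to look and compute and a tool call to move; the robot and the scene stay as the last step left them, time stands still between calls to the robot, and variables do not carry over. Pictures are saved under pics/ and viewed, at most 17 in all, crops included, and the job is handed in when it is done.

Besides the shell and the picture viewer there is one more tool, called after ">>>" as name([rows], argument=value, ...), one row to a line, values as JSON. jog_arm: Moves the arm, as the interface text tells. Its arguments: {"type":"object","properties":{"increments":{"type":"array"},"grip_force":{"type":"number"}},"required":["increments"]}

```bash
mkdir -p pics; ls; cat > h.py <<'E'
import cv2, numpy as np
from scipy.spatial.transform import Rotation as R
from bench import ctrl, vision
def ray(im,u,v):
    d=np.array([(u-im['cx'])/im['fx'],(v-im['cy'])/im['fy']]);s=d.copy()
    for _ in range(20): s=d/(1+im['k1']*(s@s))
    T=np.array(im['extrinsics']);Rm=T[:3,:3];o=-Rm.T@T[:3,3]
    return o,Rm.T@np.array([s[0],s[1],1])
def p2w(im,u,v,z=0.):
    o,d=ray(im,u,v);return o+d*(z-o[2])/d[2]
def w2p(im,p):
    T=np.array(im['extrinsics']);c=T[:3,:3]@np.asarray(p)+T[:3,3];s=c[:2]/c[2];s=s*(1+im['k1']*(s@s))
    return np.array([im['fx']*s[0]+im['cx'],im['fy']*s[1]+im['cy']])
def tooldelta(target):
    st=ctrl.get_state();return R.from_rotvec(st['tool_rot']).inv().apply(np.array(target)-st['position'])*1000
E
python3 - <<'E'
from h import *
for n in ('scene','top'):
    im=vision.get_image(n);cv2.imwrite(f'pics/{n}0.png',im['color']);print(n,np.round(im['extrinsics'],3).tolist(),im['fx'],im['k1'])
st=ctrl.get_state();print(st)
print(np.round(R.from_rotvec(st['tool_rot']).as_matrix(),3))
E
```

```text
pics
scene [[0.822, -0.57, -0.003, -0.505], [-0.244, -0.348, -0.905, 0.211], [0.515, 0.745, -0.425, 0.873], [0.0, 0.0, 0.0, 1.0]] 473.90531282798287 -0.05881617210446209
top [[0.006, -1.0, 0.013, -0.019], [-0.998, -0.006, -0.058, 0.583], [0.058, -0.013, -0.998, 1.236], [0.0, 0.0, 0.0, 1.0]] 441.04371184575814 0.03735360028341012
{'time': 0.1, 'joint_positions': array([-1.13789529,  0.32175225, -0.07007886,  1.45156457,  0.02261339,
        1.37078174, -0.05691525]), 'qd': array([ 0.00118058, -0.0030116 , -0.00155342, -0.00218653, -0.00086573,
        0.00032325,  0.00019031]), 'joint_torque': array([-9.44611129e-04, -4.92578173e+01, -4.06368971e-01, -3.13400638e+01,
       -6.42739562e-02,  3.94765392e-02,  7.32853232e-05]), 'position': array([0.26418321, 0.59334996, 0.22156283]), 'tool_rot': array([-6.52986243e-01, -3.07272322e+00,  2.67138554e-03]), 'ft_force': array([-0.22316192,  0.37881728,  1.15187013]), 'torque': array([ 0.05716435, -0.02913691,  0.02698226]), 'grip_force': 0.0, 'grip_width': 0.9987988702698433}
[[-0.914  0.407 -0.001]
 [ 0.407  0.914 -0.002]
 [-0.    -0.002 -1.   ]]
```

View pics/top0.png

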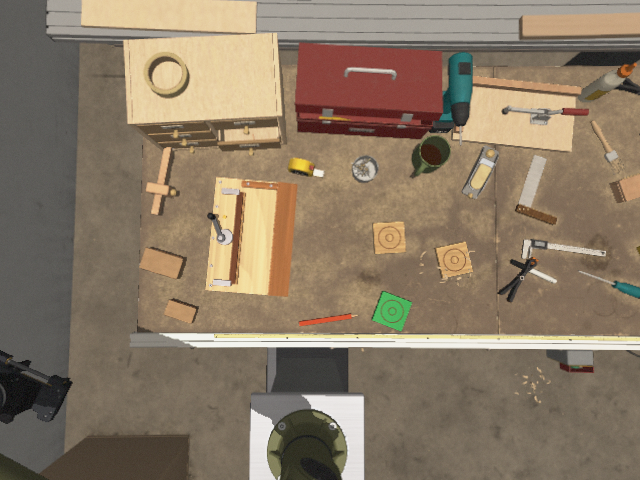

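View pics/scene0.png

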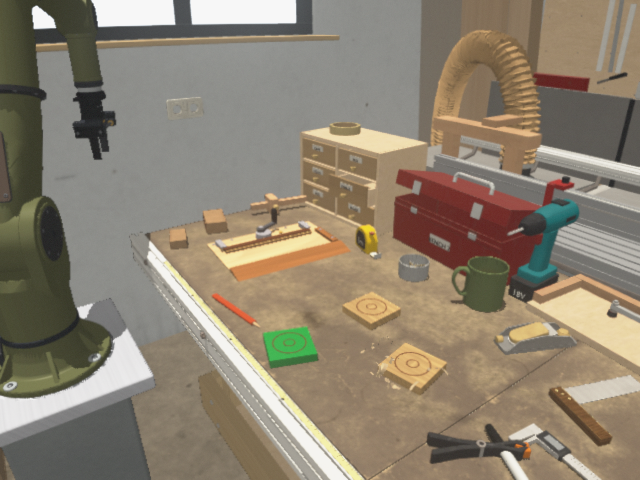

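```bash
python3 - <<'E'
from h import *
im=vision.get_image('top');c=im['color']
cv2.imwrite('pics/tray.png',cv2.resize(c[165:325,130:310],None,fx=3.7,fy=3.7,interpolation=cv2.INTER_CUBIC)[:600])
cv2.imwrite('pics/ros.png',cv2.resize(c[140:340,290:490],None,fx=3,fy=3,interpolation=cv2.INTER_CUBIC))
for t,z in (('rosette_1',.018),('cork_block',.036),('cam_grip',.073),('tape_measure',.06),('screw_tin',.04)):
    for d in vision.spot_in('top',t):
        b=d['bbox'];print(t,round(d['conf'],2),np.round(b,1),np.round(p2w(im,(b[0]+b[2])/2,(b[1]+b[3])/2,z),3))
E
```

```text
rosette_1 0.91 [371.3 288.7 414.4 330.8] [ 0.388 -0.238  0.018]
rosette_1 0.8 [372.3 219.6 403.  255. ] [ 0.592 -0.225  0.018]
rosette_1 0.73 [434.2 243.8 473.1 280.6] [ 0.523 -0.411  0.018]
cork_block 0.6 [137.3 248.9 184.  277.6] [0.515 0.408 0.036]
cam_grip 0.58 [209.4 214.4 237.7 248. ] [0.602 0.23  0.073]
tape_measure 0.75 [143.4 249.1 182.9 277.6] [0.515 0.393 0.06 ]
tape_measure 0.74 [288.2 157.7 322.5 177.9] [0.781 0.01  0.06 ]
tape_measure 0.48 [434.6 242.7 472.3 279.4] [ 0.526 -0.397  0.06 ]
screw_tin 0.62 [347.6 154.3 378.2 183.8] [ 0.783 -0.152  0.04 ]
```

View pics/tray.png

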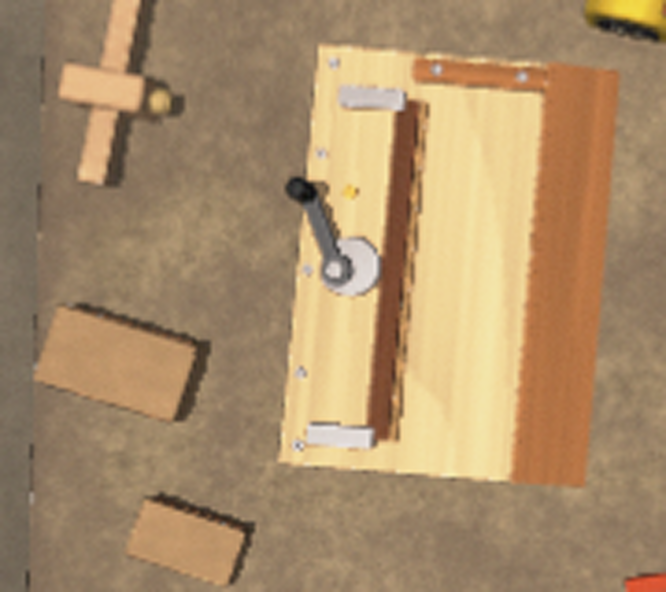

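View pics/ros.png

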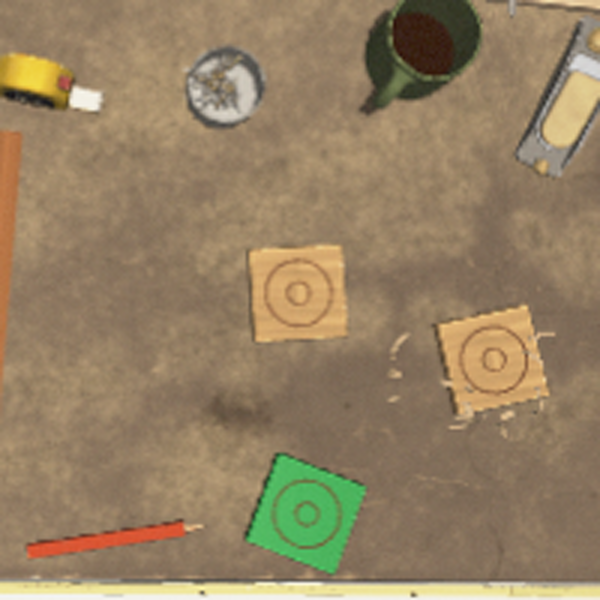

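```bash
cat >> h.py <<'E'
def T2w(tp,x,y,z=0.):
    c,s=np.cos(tp[2]),np.sin(tp[2]);return np.array([tp[0]+c*x-s*y,tp[1]+s*x+c*y,z])
def w2T(tp,p):
    c,s=np.cos(tp[2]),np.sin(tp[2]);dx,dy=p[0]-tp[0],p[1]-tp[1];return np.array([c*dx+s*dy,-s*dx+c*dy])
E
python3 - <<'E'
from h import *
from scipy.optimize import least_squares
im=vision.get_image('top')
f=lambda u,v:(130+u/3.7,165+v/3.7)
P=[((619,70),(.155,-.106,0)),((584,487),(-.170,-.106,0)),((547,65),(.155,-.048,.012)),((512,483),(-.170,-.048,.012)),((321,45),(.155,.130,.006)),((281,462),(-.17,.13,.006)),((412,82),(.132,.05,.016)),((544,91),(.132,-.048,.016))]
r=lambda t:np.concatenate([w2p(im,T2w(t,*w))-f(*p) for p,w in P])
s=least_squares(r,[.58,.2,0],loss='soft_l1');print(np.round(s.x,4),np.round(r(s.x).reshape(-1,2),1).tolist())
tp=s.x
k=p2w(im,*f(301,188),.073);ax=T2w(tp,-.02,.095);print('knob',k,'axis',ax)
d=w2T(tp,k)-[-.02,.095];print('lever',np.hypot(*d),np.arctan2(d[0],d[1]))
for n,C in (('A',[(249,251),(342,245),(348,338),(255,342)]),('B',[(437,324),(527,306),(549,394),(458,416)])):
    q=np.array([p2w(im,290+u/3,140+v/3,.018)[:2] for u,v in C]);e=q[0]-q[1];print(n,q.mean(0),[np.hypot(*(q[i]-q[i-1])) for i in range(4)],np.arctan2(*e[::-1])-np.pi/2,w2T(tp,q.mean(0)))
C=[(61,305),(197,345),(172,420),(35,378)];q=np.array([p2w(im,*f(*c),.036)[:2] for c in C]);print('cork',q.mean(0),[np.hypot(*(q[i]-q[i-1])) for i in range(4)],np.arctan2(*(q[0]-q[1])[::-1]))
E
```

```text
[ 0.599   0.1488 -0.0733] [[0.6, 0.4], [0.8, 0.2], [-0.2, -0.7], [-0.4, -0.1], [-0.9, 0.0], [-0.6, 0.6], [1.2, -0.4], [-0.2, -0.0]]
knob [0.64395065 0.26348862 0.073     ] axis [0.58596939 0.24505151 0.        ]
lever 0.06084204142913759 1.1895929283181164
A [ 0.59048393 -0.23011705] [np.float64(0.08649533015741188), np.float64(0.08853571409865839), np.float64(0.08841144767778848), np.float64(0.08806017965526393)] 0.07101946147484761 [ 0.01931547 -0.37856081]
B [ 0.52923238 -0.41301793] [np.float64(0.0885696579810642), np.float64(0.08689523751813943), np.float64(0.08512227640461699), np.float64(0.08832295147646763)] 0.2038932271674665 [-0.02837131 -0.56545772]
cork [0.51640258 0.4059582 ] [np.float64(0.05727392546111629), np.float64(0.10540886363581513), np.float64(0.05856463483612169), np.float64(0.1062180936922785)] 1.2882278861631908
```

```bash
cat >> h.py <<'E'
TP=np.array([.599,.1488,-.0733])
def Rt(a): # a: angle of tool y axis from tray y axis (ccw); 0 = P, -pi/2 = Q(tool y along tray +x)
    return R.from_euler('z',TP[2]+a)*R.from_matrix(np.array([[-1,0,0],[0,1,0],[0,0,-1.]]))
def go(x,y,z,a):
    st=ctrl.get_state();R0=R.from_rotvec(st['tool_rot']);p=np.array(st['position'])
    print('now tray',np.round(np.r_[w2T(TP,p),p[2]]*1000,1),'d mm',np.round(R0.inv().apply(T2w(TP,x,y,z)-p)*1000,1),'w',np.round((R0.inv()*Rt(a)).as_rotvec(),3))
E
python3 - <<'E'
from h import *
k=.062
x,y=-.02+k*np.sin(1.19),.095+k*np.cos(1.19)
print(x,y);go(x,y,.12,0)
E
```

```text
0.03755887596944833 0.11804291208015305
now tray [-366.3  419.3  222.5] d mm [-482.1 -146.7  102.5] w [-0.     0.    -0.345]
```

>>> jog_arm([
  {"tx":-36,"ty":-11,"wz":-0.07},
  {"tx":-74,"ty":-22,"wz":-0.14},
  {"tx":-112,"ty":-34,"wz":-0.21},
  {"tx":-150,"ty":-45,"wz":-0.28},
  {"tx":-188,"ty":-57,"wz":-0.345},
])

```text
validation failed for argument at $.in...
```

```bash
python3 -c "
from h import *
go(.0376,.118,.12,0)"
```

```text
now tray [-366.3  419.3  222.5] d mm [-482.1 -146.7  102.5] w [-0.     0.    -0.345]
```

>>> jog_arm([
  {"tx":-36,"ty":-11,"tz":0,"wx":0,"wy":0,"wz":-0.07,"gripper":1},
  {"tx":-74,"ty":-22,"tz":0,"wx":0,"wy":0,"wz":-0.14,"gripper":1},
  {"tx":-112,"ty":-34,"tz":0,"wx":0,"wy":0,"wz":-0.21,"gripper":1},
  {"tx":-150,"ty":-45,"tz":0,"wx":0,"wy":0,"wz":-0.28,"gripper":1},
  {"tx":-188,"ty":-57,"tz":0,"wx":0,"wy":0,"wz":-0.345,"gripper":1},
])

```text
time: 0.87
position: [0.4142, 0.4641, 0.2228]
tool_rot: [0.11, 3.139, 0.001]
ft_force: [0.7, 1.2, 0.1]
grip_width: 0.998
grip_force: 0.0
```

```bash
python3 -c "
from h import *
go(.0376,.118,.12,0)"
```

```text
now tray [-207.4  300.9  222.8] d mm [-244.4 -183.7  102.8] w [0.001 0.    0.003]
```

>>> jog_arm([
  {"tx":-30,"ty":-23,"tz":8,"wx":0,"wy":0,"wz":0,"gripper":1},
  {"tx":-60,"ty":-46,"tz":16,"wx":0,"wy":0,"wz":0,"gripper":1},
  {"tx":-90,"ty":-69,"tz":24,"wx":0,"wy":0,"wz":0,"gripper":1},
  {"tx":-120,"ty":-92,"tz":32,"wx":0,"wy":0,"wz":0,"gripper":1},
  {"tx":-150,"ty":-115,"tz":40,"wx":0,"wy":0,"wz":0,"gripper":1},
])

```text
time: 1.28
position: [0.5553, 0.3382, 0.1825]
tool_rot: [0.116, 3.139, 0.001]
ft_force: [0.1, 0.8, -0.6]
grip_width: 0.999
grip_force: 0.0
```

>>> jog_arm([
  {"tx":-30,"ty":-23,"tz":20,"wx":0,"wy":0,"wz":0,"gripper":0.7},
  {"tx":-60,"ty":-45,"tz":40,"wx":0,"wy":0,"wz":0,"gripper":0.7},
  {"tx":-94,"ty":-69,"tz":63,"wx":0,"wy":0,"wz":0,"gripper":0.7},
  {"tx":-94,"ty":-69,"tz":63,"wx":0,"wy":0,"wz":0,"gripper":0.7},
  {"tx":-94,"ty":-69,"tz":63,"wx":0,"wy":0,"wz":0,"gripper":0.7},
])

```text
time: 1.7
position: [0.644, 0.2586, 0.1168]
tool_rot: [-0.126, -3.137, 0.007]
ft_force: [-0.0, 0.3, 0.4]
grip_width: 0.732
grip_force: 0.0
```

```bash
python3 -c "
from h import *
go(.0376,.118,.04,0)"
```

```text
now tray [ 36.8 112.8 116.8] d mm [-0.9  5.6 76.7] w [-0.004 -0.002 -0.007]
```

>>> jog_arm([
  {"tx":-1,"ty":4,"tz":25,"wx":0,"wy":0,"wz":0,"gripper":0.7},
  {"tx":-1,"ty":4,"tz":50,"wx":0,"wy":0,"wz":0,"gripper":0.6},
  {"tx":-1,"ty":4,"tz":77,"wx":0,"wy":0,"wz":0,"gripper":0.5},
  {"tx":-1,"ty":4,"tz":77,"wx":0,"wy":0,"wz":0,"gripper":0.4},
  {"tx":-1,"ty":4,"tz":77,"wx":0,"wy":0,"wz":0,"gripper":0.4},
])

```text
time: 2.12
position: [0.642, 0.2694, 0.0421]
tool_rot: [-0.112, -3.137, 0.0]
ft_force: [0.2, 0.4, -0.1]
grip_width: 0.485
grip_force: 0.0
```

>>> jog_arm([
  {"tx":0,"ty":0,"tz":0,"wx":0,"wy":0,"wz":0,"gripper":0.1},
  {"tx":0,"ty":0,"tz":0,"wx":0,"wy":0,"wz":0,"gripper":0.1},
  {"tx":0,"ty":0,"tz":0,"wx":0,"wy":0,"wz":0,"gripper":0.1},
  {"tx":0,"ty":0,"tz":0,"wx":0,"wy":0,"wz":0,"gripper":0.1},
  {"tx":0,"ty":0,"tz":0,"wx":0,"wy":0,"wz":0,"gripper":0.1},
], grip_force=10)

```text
time: 2.53
position: [0.6451, 0.2681, 0.0447]
tool_rot: [0.116, 3.137, 0.002]
ft_force: [-0.8, -1.2, 5.5]
grip_width: 0.204
grip_force: 10.0
```

```bash
python3 -c "
from h import *
go(.0376,.118,.04,0)
im=vision.get_image('scene');cv2.imwrite('pics/s1.png',cv2.resize(im['color'][180:290,170:370],None,fx=4,fy=4))
k=62
for t in (1.19,.95,.7,.45,.2,0.0,-.1): print(t,-20+k*np.sin(t),95+k*np.cos(t))"
```

```text
now tray [ 37.2 122.4  44.7] d mm [-0.4 -4.4  4.6] w [ 0.001  0.002 -0.001]
1.19 37.55887596944833 118.04291208015304
0.95 30.431761296941175 131.06435154676078
0.7 19.94149660873684 142.4202156116383
0.45 6.967863114896275 150.82772034586597
0.2 -7.682501490706205 155.764127826157
0.0 -20.0 157.0
-0.1 -26.189671832103347 156.6902582472376
```

View pics/s1.png

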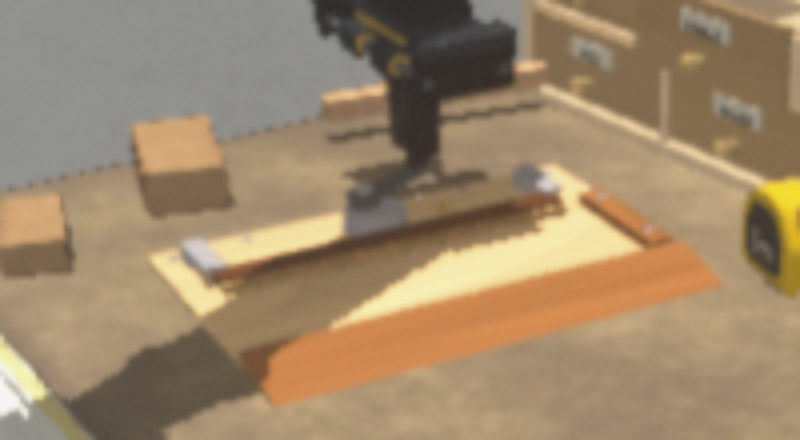

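>>> jog_arm([
  {"tx":3,"ty":4,"tz":-2,"wx":0,"wy":0,"wz":0,"gripper":0.1},
  {"tx":7,"ty":9,"tz":-2,"wx":0,"wy":0,"wz":0,"gripper":0.1},
  {"tx":14,"ty":17,"tz":-2,"wx":0,"wy":0,"wz":0,"gripper":0.1},
  {"tx":22,"ty":23,"tz":-2,"wx":0,"wy":0,"wz":0,"gripper":0.1},
  {"tx":30,"ty":28,"tz":-2,"wx":0,"wy":0,"wz":0,"gripper":0.1},
])

```text
time: 3.0
position: [0.6173, 0.2967, 0.0449]
tool_rot: [0.117, 3.137, -0.002]
ft_force: [2.6, -3.2, 1.3]
grip_width: 0.202
grip_force: 10.0
```

>>> jog_arm([
  {"tx":7,"ty":3,"tz":0,"wx":0,"wy":0,"wz":0,"gripper":0.1},
  {"tx":14,"ty":5,"tz":0,"wx":0,"wy":0,"wz":0,"gripper":0.1},
  {"tx":21,"ty":6,"tz":0,"wx":0,"wy":0,"wz":0,"gripper":0.1},
  {"tx":27,"ty":6,"tz":0,"wx":0,"wy":0,"wz":0,"gripper":0.1},
  {"tx":29,"ty":6,"tz":0,"wx":0,"wy":0,"wz":0,"gripper":0.1},
])

```text
time: 3.42
position: [0.5866, 0.3072, 0.045]
tool_rot: [0.114, 3.139, 0.002]
ft_force: [3.3, -0.7, 0.1]
grip_width: 0.196
grip_force: 10.2
```

```bash
python3 -c "
from h import *
go(-.020,.157,.04,0)
print(ctrl.get_state()['ft_force'],ctrl.get_state()['grip_width'])"
```

```text
now tray [-24.  157.1  45. ] d mm [-4.  -0.1  5. ] w [ 0.001 -0.     0.001]
[ 3.28284379 -0.72261715  0.1480818 ] 0.19606935310528625
```

>>> jog_arm([
  {"tx":0,"ty":0,"tz":0,"wx":0,"wy":0,"wz":0,"gripper":0.6},
  {"tx":0,"ty":0,"tz":0,"wx":0,"wy":0,"wz":0,"gripper":0.6},
  {"tx":0,"ty":0,"tz":0,"wx":0,"wy":0,"wz":0,"gripper":0.6},
  {"tx":0,"ty":0,"tz":-35,"wx":0,"wy":0,"wz":0,"gripper":0.6},
  {"tx":0,"ty":0,"tz":-75,"wx":0,"wy":0,"wz":0,"gripper":0.6},
])

```text
time: 3.83
position: [0.5843, 0.3048, 0.1159]
tool_rot: [-0.115, -3.131, 0.007]
ft_force: [0.6, 0.8, -0.3]
grip_width: 0.491
grip_force: 0.0
```

>>> jog_arm([
  {"tx":3,"ty":-35,"tz":0,"wx":0,"wy":0,"wz":0,"gripper":0.6},
  {"tx":6,"ty":-75,"tz":0,"wx":0,"wy":0,"wz":0,"gripper":0.6},
  {"tx":10,"ty":-115,"tz":0,"wx":0,"wy":0,"wz":0,"gripper":0.6},
  {"tx":15,"ty":-155,"tz":0,"wx":0,"wy":0,"wz":0,"gripper":0.6},
  {"tx":20,"ty":-195,"tz":0,"wx":0,"wy":0,"wz":0,"gripper":0.55},
])

```text
time: 4.25
position: [0.5522, 0.1116, 0.1193]
tool_rot: [-0.115, -3.138, -0.001]
ft_force: [0.8, -0.6, 0.3]
grip_width: 0.577
grip_force: 0.0
```

>>> jog_arm([
  {"tx":3,"ty":-40,"tz":0,"wx":0,"wy":0,"wz":0,"gripper":0.55},
  {"tx":6,"ty":-80,"tz":0,"wx":0,"wy":0,"wz":0,"gripper":0.55},
  {"tx":10,"ty":-120,"tz":0,"wx":0,"wy":0,"wz":0,"gripper":0.55},
  {"tx":15,"ty":-160,"tz":0,"wx":0,"wy":0,"wz":0,"gripper":0.55},
  {"tx":20,"ty":-200,"tz":0,"wx":0,"wy":0,"wz":0,"gripper":0.55},
])

```text
time: 4.67
position: [0.5177, -0.0863, 0.1194]
tool_rot: [-0.116, -3.139, -0.002]
ft_force: [-0.2, -0.8, -0.1]
grip_width: 0.551
grip_force: 0.0
```

```bash
cat >> h.py <<'E'
def wood(im,reg=None):
    # rosettes: find wood-coloured quads in top view
    hsv=cv2.cvtColor(im['color'],cv2.COLOR_BGR2HSV)
    return hsv
E
python3 - <<'E'
from h import *
go(-.060,-.379,.008,0)
im=vision.get_image('top');c=im['color'];cv2.imwrite('pics/t2.png',cv2.resize(c[150:330,140:480],None,fx=2.3,fy=2.3))
hsv=cv2.cvtColor(c,cv2.COLOR_BGR2HSV);print(hsv[225,378],hsv[250,440],hsv[210,340],hsv[215,211-0])
for d in vision.spot_in('top','rosette_1'):
    b=d['bbox'];q=p2w(im,(b[0]+b[2])/2,(b[1]+b[3])/2,.018);print(round(d['conf'],2),np.round(q,3),w2T(TP,q))
E
```

```text
now tray [ -63.9 -240.4  119.4] d mm [  -4.1 -138.7  111.3] w [ 0.001 -0.001 -0.   ]
[ 18 120 224] [ 18 120 221] [ 17  80 149] [ 14  76 145]
0.88 [ 0.524 -0.411  0.018] [-0.03402948 -0.56410789]
0.77 [ 0.592 -0.225  0.018] [ 0.02030426 -0.37305631]
```

View pics/t2.png

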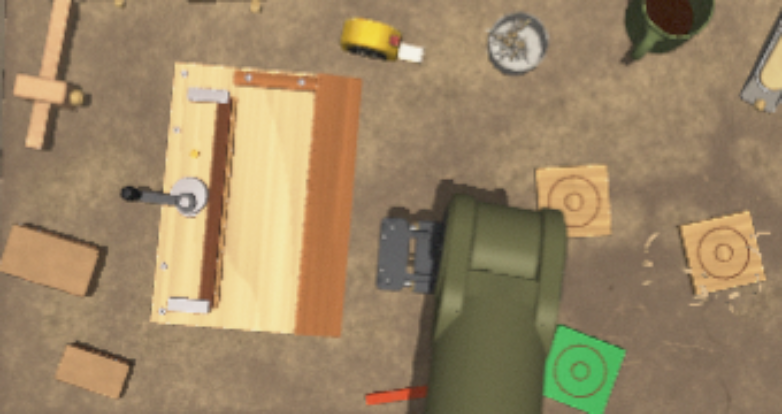

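>>> jog_arm([
  {"tx":0,"ty":-36,"tz":10,"wx":0,"wy":0,"wz":0,"gripper":0.55},
  {"tx":0,"ty":-72,"tz":20,"wx":0,"wy":0,"wz":0,"gripper":0.55},
  {"tx":0,"ty":-110,"tz":30,"wx":0,"wy":0,"wz":0,"gripper":0.55},
  {"tx":0,"ty":-137,"tz":50,"wx":0,"wy":0,"wz":0,"gripper":0.55},
  {"tx":0,"ty":-137,"tz":80,"wx":0,"wy":0,"wz":0,"gripper":0.55},
])

```text
time: 5.18
position: [0.5091, -0.2295, 0.0414]
tool_rot: [0.129, 3.134, -0.008]
ft_force: [-0.0, -0.2, 0.8]
grip_width: 0.547
grip_force: 0.0
```

>>> jog_arm([
  {"tx":0,"ty":0,"tz":12,"wx":0,"wy":0,"wz":0,"gripper":0.55},
  {"tx":0,"ty":0,"tz":24,"wx":0,"wy":0,"wz":0,"gripper":0.55},
  {"tx":0,"ty":0,"tz":31,"wx":0,"wy":0,"wz":0,"gripper":0.55},
  {"tx":-6,"ty":0,"tz":31,"wx":0,"wy":0,"wz":0,"gripper":0.55},
  {"tx":-14,"ty":0,"tz":31,"wx":0,"wy":0,"wz":0,"gripper":0.55},
])

```text
time: 5.6
position: [0.5235, -0.2215, 0.009]
tool_rot: [0.113, 3.139, 0.001]
ft_force: [0.2, 0.5, 1.5]
grip_width: 0.549
grip_force: 0.0
```

>>> jog_arm([
  {"tx":-8,"ty":0,"tz":0,"wx":0,"wy":0,"wz":0,"gripper":0.55},
  {"tx":-17,"ty":0,"tz":0,"wx":0,"wy":0,"wz":0,"gripper":0.55},
  {"tx":-25,"ty":0,"tz":0,"wx":0,"wy":0,"wz":0,"gripper":0.55},
  {"tx":-33,"ty":0,"tz":0,"wx":0,"wy":0,"wz":0,"gripper":0.55},
  {"tx":-40,"ty":0,"tz":0,"wx":0,"wy":0,"wz":0,"gripper":0.55},
])

```text
time: 6.02
position: [0.5637, -0.2256, 0.0089]
tool_rot: [0.115, 3.139, -0.0]
ft_force: [-0.7, -0.4, 0.9]
grip_width: 0.554
grip_force: 0.3
```

```bash
python3 - <<'E'
from h import *
go(.0285,-.376,.008,0)
E
```

```text
now tray [  -7.8 -376.     8.9] d mm [-36.3   0.    0.9] w [-0.     0.001 -0.   ]
```

Push the rest, then back off and rise.

>>> jog_arm([
  {"tx":-8,"ty":0,"tz":0,"wx":0,"wy":0,"wz":0,"gripper":0.55},
  {"tx":-17,"ty":0,"tz":0,"wx":0,"wy":0,"wz":0,"gripper":0.55},
  {"tx":-26,"ty":0,"tz":0,"wx":0,"wy":0,"wz":0,"gripper":0.55},
  {"tx":-33,"ty":0,"tz":0,"wx":0,"wy":0,"wz":0,"gripper":0.55},
  {"tx":-37,"ty":0,"tz":0,"wx":0,"wy":0,"wz":0,"gripper":0.55},
])

```text
time: 6.43
position: [0.6006, -0.2282, 0.0085]
tool_rot: [0.115, 3.139, -0.0]
ft_force: [-0.4, 0.1, 0.9]
grip_width: 0.548
grip_force: 0.3
```

>>> jog_arm([
  {"tx":10,"ty":0,"tz":0,"wx":0,"wy":0,"wz":0,"gripper":0.55},
  {"tx":30,"ty":0,"tz":0,"wx":0,"wy":0,"wz":0,"gripper":0.55},
  {"tx":45,"ty":0,"tz":-25,"wx":0,"wy":0,"wz":0,"gripper":0.55},
  {"tx":55,"ty":0,"tz":-60,"wx":0,"wy":0,"wz":0,"gripper":0.55},
  {"tx":60,"ty":0,"tz":-90,"wx":0,"wy":0,"wz":0,"gripper":0.55},
])

```text
time: 6.85
position: [0.5376, -0.2241, 0.0993]
tool_rot: [-0.118, -3.137, -0.001]
ft_force: [1.3, -1.1, 0.6]
grip_width: 0.553
grip_force: 0.0
```

```bash
python3 - <<'E'
from h import *
im=vision.get_image('top')
for d in vision.spot_in('top','rosette_1'):
    b=d['bbox'];q=p2w(im,(b[0]+b[2])/2,(b[1]+b[3])/2,.018);print(round(d['conf'],2),np.round(b),np.round(q,3),w2T(TP,q))
go(.081,-.460,.1,-np.pi/2)
print(ctrl.get_state()['joint_positions'])
E
```

```text
0.96 [376. 198. 407. 236.] [ 0.651 -0.235  0.018] [ 0.07966289 -0.37920251]
0.85 [371. 291. 394. 323.] [ 0.396 -0.21   0.018] [-0.17648592 -0.37270241]
0.44 [458. 251. 472. 276.] [ 0.52  -0.444  0.018] [-0.03534702 -0.59709141]
0.19 [193. 173. 296. 296.] [0.598 0.181 0.018] [-0.00294835  0.03184418]
now tray [ -29.  -377.7  104.4] d mm [-110.1  -82.1    5.6] w [0.007 0.009 1.569]
[-0.018089    0.28009646  0.42943137  1.77712634 -0.13120755  1.10213457
  1.95070794]
```

>>> jog_arm([
  {"tx":-22,"ty":-15,"tz":0,"wx":0,"wy":0,"wz":0.12,"gripper":0.55},
  {"tx":-44,"ty":-30,"tz":0,"wx":0,"wy":0,"wz":0.24,"gripper":0.55},
  {"tx":-66,"ty":-46,"tz":0,"wx":0,"wy":0,"wz":0.36,"gripper":0.55},
  {"tx":-88,"ty":-62,"tz":0,"wx":0,"wy":0,"wz":0.48,"gripper":0.55},
  {"tx":-110,"ty":-78,"tz":0,"wx":0,"wy":0,"wz":0.6,"gripper":0.55},
])

```text
time: 7.37
position: [0.6446, -0.3102, 0.098]
tool_rot: [-1.046, -2.962, -0.0]
ft_force: [0.4, 0.5, 0.3]
grip_width: 0.549
grip_force: 0.0
```

>>> jog_arm([
  {"tx":0,"ty":0,"tz":0,"wx":0,"wy":0,"wz":0.12,"gripper":0.55},
  {"tx":0,"ty":0,"tz":0,"wx":0,"wy":0,"wz":0.24,"gripper":0.55},
  {"tx":0,"ty":0,"tz":0,"wx":0,"wy":0,"wz":0.36,"gripper":0.55},
  {"tx":0,"ty":0,"tz":0,"wx":0,"wy":0,"wz":0.48,"gripper":0.55},
  {"tx":0,"ty":0,"tz":0,"wx":0,"wy":0,"wz":0.6,"gripper":0.55},
])

```text
time: 7.78
position: [0.6436, -0.3097, 0.0977]
tool_rot: [-1.875, -2.52, 0.0]
ft_force: [-0.6, 0.8, 0.6]
grip_width: 0.55
grip_force: 0.0
```

>>> jog_arm([
  {"tx":0,"ty":0,"tz":0,"wx":0,"wy":0,"wz":0.12,"gripper":0.55},
  {"tx":0,"ty":0,"tz":0,"wx":0,"wy":0,"wz":0.24,"gripper":0.55},
  {"tx":0,"ty":0,"tz":0,"wx":0,"wy":0,"wz":0.37,"gripper":0.55},
  {"tx":0,"ty":0,"tz":0,"wx":0,"wy":0,"wz":0.37,"gripper":0.55},
  {"tx":0,"ty":0,"tz":0,"wx":0,"wy":0,"wz":0.37,"gripper":0.55},
])

```text
time: 8.2
position: [0.6435, -0.3096, 0.0979]
tool_rot: [-2.297, -2.143, 0.001]
ft_force: [-0.9, 0.3, 0.2]
grip_width: 0.55
grip_force: 0.0
```

```bash
python3 - <<'E'
from h import *
go(.080,-.456,.008,-np.pi/2)
print(ctrl.get_state()['joint_positions'])
im=vision.get_image('top')
for d in vision.spot_in('top','rosette_1'):
    b=d['bbox'];q=p2w(im,(b[0]+b[2])/2,(b[1]+b[3])/2,.018);print(round(d['conf'],2),np.round(b),np.round(q,3),w2T(TP,q))
E
```

```text
now tray [  78.  -453.9   97.9] d mm [-2.1  2.1 89.9] w [-0.001  0.     0.004]
[-0.07574446  0.62118613  0.71532883  1.43619043 -0.41504414  1.2389444
  0.61268966]
0.67 [377. 194. 410. 237.] [ 0.655 -0.241  0.018] [ 0.08397276 -0.38461707]
0.58 [457. 255. 475. 278.] [ 0.512 -0.446  0.018] [-0.04368286 -0.59912452]
0.17 [192. 227. 233. 245.] [0.594 0.271 0.018] [-0.0142506   0.12137076]
```

>>> jog_arm([
  {"tx":0,"ty":2,"tz":35,"wx":0,"wy":0,"wz":0,"gripper":0.55},
  {"tx":0,"ty":2,"tz":65,"wx":0,"wy":0,"wz":0,"gripper":0.55},
  {"tx":0,"ty":2,"tz":82,"wx":0,"wy":0,"wz":0,"gripper":0.55},
  {"tx":0,"ty":2,"tz":89,"wx":0,"wy":0,"wz":0,"gripper":0.55},
  {"tx":8,"ty":2,"tz":89,"wx":0,"wy":0,"wz":0,"gripper":0.55},
])

```text
time: 8.72
position: [0.6439, -0.3035, 0.0076]
tool_rot: [-2.301, -2.136, 0.004]
ft_force: [-1.2, 0.1, -0.5]
grip_width: 0.551
grip_force: 0.0
```

>>> jog_arm([
  {"tx":10,"ty":0,"tz":0,"wx":0,"wy":0,"wz":0,"gripper":0.55},
  {"tx":20,"ty":0,"tz":0,"wx":0,"wy":0,"wz":0,"gripper":0.55},
  {"tx":34,"ty":0,"tz":0,"wx":0,"wy":0,"wz":0,"gripper":0.55},
  {"tx":50,"ty":0,"tz":0,"wx":0,"wy":0,"wz":0,"gripper":0.55},
  {"tx":66,"ty":0,"tz":0,"wx":0,"wy":0,"wz":0,"gripper":0.55},
])

```text
time: 9.13
position: [0.6521, -0.2344, 0.0113]
tool_rot: [2.298, 2.139, 0.003]
ft_force: [-0.3, -0.8, 0.7]
grip_width: 0.552
grip_force: 0.3
```

>>> jog_arm([
  {"tx":16,"ty":0,"tz":0,"wx":0,"wy":0,"wz":0,"gripper":0.55},
  {"tx":32,"ty":0,"tz":0,"wx":0,"wy":0,"wz":0,"gripper":0.55},
  {"tx":48,"ty":0,"tz":0,"wx":0,"wy":0,"wz":0,"gripper":0.55},
  {"tx":64,"ty":0,"tz":0,"wx":0,"wy":0,"wz":0,"gripper":0.55},
  {"tx":80,"ty":0,"tz":0,"wx":0,"wy":0,"wz":0,"gripper":0.55},
])

```text
time: 9.55
position: [0.6578, -0.1539, 0.0112]
tool_rot: [2.298, 2.14, 0.003]
ft_force: [1.0, 0.2, -0.1]
grip_width: 0.547
grip_force: 0.3
```

>>> jog_arm([
  {"tx":14,"ty":0,"tz":0,"wx":0,"wy":0,"wz":0,"gripper":0.55},
  {"tx":28,"ty":0,"tz":0,"wx":0,"wy":0,"wz":0,"gripper":0.55},
  {"tx":42,"ty":0,"tz":0,"wx":0,"wy":0,"wz":0,"gripper":0.55},
  {"tx":55,"ty":0,"tz":0,"wx":0,"wy":0,"wz":0,"gripper":0.55},
  {"tx":65,"ty":0,"tz":0,"wx":0,"wy":0,"wz":0,"gripper":0.55},
])

```text
time: 9.97
position: [0.6617, -0.0893, 0.0097]
tool_rot: [-2.3, -2.14, -0.001]
ft_force: [-0.5, -0.9, 0.5]
grip_width: 0.553
grip_force: 0.3
```

```bash
python3 - <<'E'
from h import *
go(.080,-.212,.008,-np.pi/2)
im=vision.get_image('top');cv2.imwrite('pics/t3.png',cv2.resize(im['color'][150:330,180:480],None,fx=2.6,fy=2.6))
E
```

```text
now tray [  80.  -232.9    9.7] d mm [20.9  0.1  1.7] w [ 0.    -0.001  0.001]
```

View pics/t3.png

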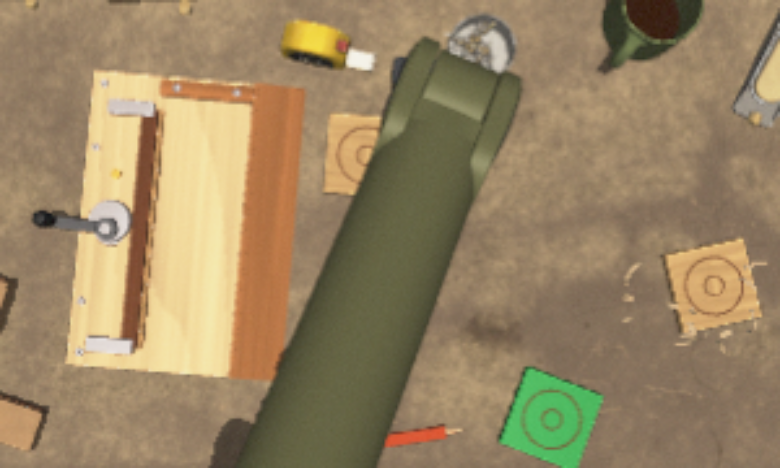

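>>> jog_arm([
  {"tx":12,"ty":0,"tz":0,"wx":0,"wy":0,"wz":0,"gripper":0.55},
  {"tx":24,"ty":0,"tz":0,"wx":0,"wy":0,"wz":0,"gripper":0.55},
  {"tx":36,"ty":0,"tz":0,"wx":0,"wy":0,"wz":0,"gripper":0.55},
  {"tx":47,"ty":0,"tz":0,"wx":0,"wy":0,"wz":0,"gripper":0.55},
  {"tx":57,"ty":0,"tz":0,"wx":0,"wy":0,"wz":0,"gripper":0.55},
])

```text
time: 10.43
position: [0.6657, -0.0332, 0.0095]
tool_rot: [-2.3, -2.139, -0.0]
ft_force: [-0.0, -0.4, 0.3]
grip_width: 0.55
grip_force: 0.3
```

>>> jog_arm([
  {"tx":11,"ty":0,"tz":0,"wx":0,"wy":0,"wz":0,"gripper":0.55},
  {"tx":22,"ty":0,"tz":0,"wx":0,"wy":0,"wz":0,"gripper":0.55},
  {"tx":33,"ty":0,"tz":0,"wx":0,"wy":0,"wz":0,"gripper":0.55},
  {"tx":44,"ty":0,"tz":0,"wx":0,"wy":0,"wz":0,"gripper":0.55},
  {"tx":54,"ty":0,"tz":0,"wx":0,"wy":0,"wz":0,"gripper":0.55},
])

```text
time: 10.85
position: [0.6695, 0.0207, 0.0095]
tool_rot: [-2.3, -2.139, -0.0]
ft_force: [-1.2, 0.0, -0.1]
grip_width: 0.549
grip_force: 0.3
```

```bash
python3 - <<'E'
from h import *
go(.080,-.054,.017,-np.pi/2)
print(ctrl.get_state()['ft_force'])
im=vision.get_image('scene');cv2.imwrite('pics/s4.png',cv2.resize(im['color'][170:300,170:390],None,fx=3.5,fy=3.5))
E
```

```text
now tray [  79.7 -122.6    9.5] d mm [68.6  0.4 -7.5] w [-0.    -0.     0.001]
[-1.18595172  0.02756128 -0.07197197]
```

View pics/s4.png

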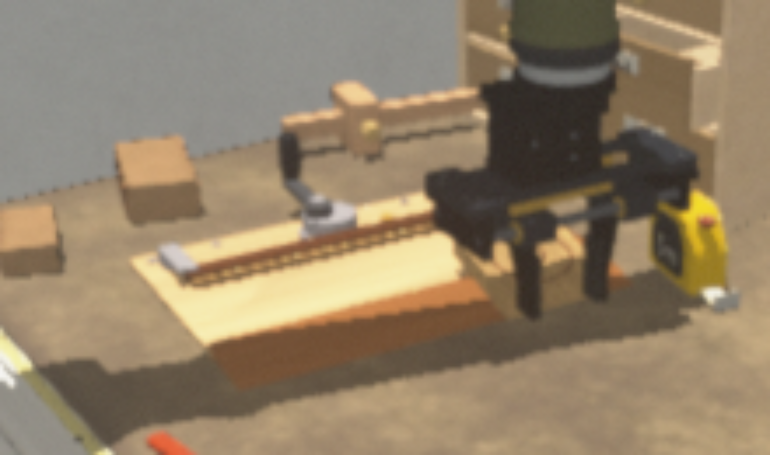

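>>> jog_arm([
  {"tx":10,"ty":0,"tz":0,"wx":0,"wy":0,"wz":0,"gripper":0.55},
  {"tx":20,"ty":0,"tz":-1,"wx":0,"wy":0,"wz":0,"gripper":0.55},
  {"tx":30,"ty":0,"tz":-3,"wx":0,"wy":0,"wz":0,"gripper":0.55},
  {"tx":40,"ty":0,"tz":-5,"wx":0,"wy":0,"wz":0,"gripper":0.55},
  {"tx":48,"ty":0,"tz":-7,"wx":0,"wy":0,"wz":0,"gripper":0.55},
])

```text
time: 11.32
position: [0.6731, 0.0692, 0.0168]
tool_rot: [-2.299, -2.139, -0.001]
ft_force: [-0.0, -1.4, -0.6]
grip_width: 0.55
grip_force: 0.1
```

>>> jog_arm([
  {"tx":5,"ty":0,"tz":-1,"wx":0,"wy":0,"wz":0,"gripper":0.55},
  {"tx":10,"ty":0,"tz":-1,"wx":0,"wy":0,"wz":0,"gripper":0.55},
  {"tx":15,"ty":0,"tz":-1,"wx":0,"wy":0,"wz":0,"gripper":0.55},
  {"tx":20,"ty":0,"tz":-1,"wx":0,"wy":0,"wz":0,"gripper":0.55},
  {"tx":20,"ty":0,"tz":-1,"wx":0,"wy":0,"wz":0,"gripper":0.55},
])

```text
time: 11.73
position: [0.6744, 0.0886, 0.0174]
tool_rot: [-2.299, -2.14, -0.001]
ft_force: [-0.3, 0.1, -0.6]
grip_width: 0.547
grip_force: 0.0
```

```bash
python3 - <<'E'
from h import *
go(.080,-.054,.017,-np.pi/2)
print(ctrl.get_state()['ft_force'])
E
```

```text
now tray [ 79.6 -54.5  17.4] d mm [0.5 0.4 0.4] w [-0.    -0.001  0.002]
[-0.31744852  0.06315372 -0.56284646]
```

>>> jog_arm([
  {"tx":-10,"ty":0,"tz":0,"wx":0,"wy":0,"wz":0,"gripper":0.55},
  {"tx":-30,"ty":0,"tz":-10,"wx":0,"wy":0,"wz":0,"gripper":0.55},
  {"tx":-60,"ty":-10,"tz":-35,"wx":0,"wy":0,"wz":0,"gripper":0.55},
  {"tx":-95,"ty":-22,"tz":-55,"wx":0,"wy":0,"wz":0,"gripper":0.55},
  {"tx":-130,"ty":-35,"tz":-75,"wx":0,"wy":0,"wz":0,"gripper":0.55},
])

```text
time: 12.15
position: [0.6297, -0.0418, 0.0928]
tool_rot: [2.301, 2.138, -0.001]
ft_force: [1.0, -1.0, 0.5]
grip_width: 0.549
grip_force: 0.0
```

>>> jog_arm([
  {"tx":-38,"ty":-8,"tz":0,"wx":0,"wy":0,"wz":0,"gripper":0.55},
  {"tx":-76,"ty":-16,"tz":0,"wx":0,"wy":0,"wz":0,"gripper":0.55},
  {"tx":-114,"ty":-24,"tz":0,"wx":0,"wy":0,"wz":0,"gripper":0.55},
  {"tx":-152,"ty":-32,"tz":0,"wx":0,"wy":0,"wz":0,"gripper":0.55},
  {"tx":-190,"ty":-40,"tz":0,"wx":0,"wy":0,"wz":0,"gripper":0.55},
])

```text
time: 12.57
position: [0.5751, -0.2288, 0.0924]
tool_rot: [2.302, 2.137, 0.001]
ft_force: [1.6, -0.8, 0.3]
grip_width: 0.551
grip_force: 0.0
```

```bash
python3 - <<'E'
from h import *
go(-.030,-.655,.09,-np.pi/2)
im=vision.get_image('top');cv2.imwrite('pics/t5.png',cv2.resize(im['color'][160:320,190:490],None,fx=2.6,fy=2.6))
for d in vision.spot_in('top','rosette_1'):
    b=d['bbox'];q=p2w(im,(b[0]+b[2])/2,(b[1]+b[3])/2,.018);print(round(d['conf'],2),np.round(b),np.round(q,3),w2T(TP,q))
E
```

```text
now tray [   3.8 -378.3   92.4] d mm [-276.7  -33.5    2.3] w [ 0.001 -0.    -0.001]
0.97 [243. 185. 273. 226.] [0.68  0.144 0.018] [0.08115046 0.00124185]
0.64 [442. 242. 473. 279.] [ 0.527 -0.422  0.018] [-0.02960772 -0.57500969]
```

View pics/t5.png

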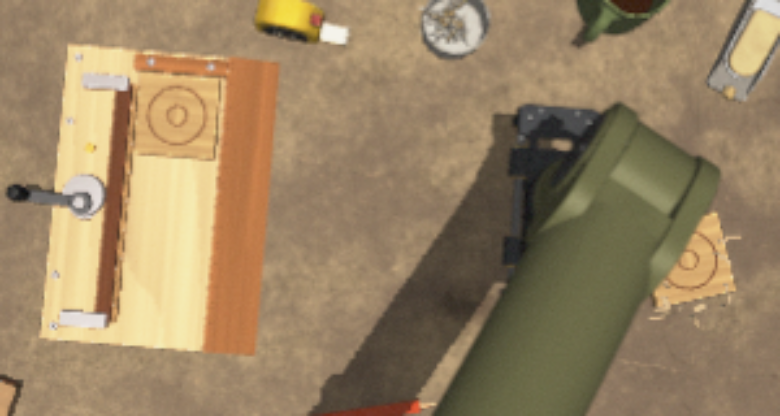

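>>> jog_arm([
  {"tx":-38,"ty":-7,"tz":0,"wx":0,"wy":0,"wz":0,"gripper":0.55},
  {"tx":-76,"ty":-14,"tz":0,"wx":0,"wy":0,"wz":0,"gripper":0.55},
  {"tx":-114,"ty":-20,"tz":0,"wx":0,"wy":0,"wz":0,"gripper":0.55},
  {"tx":-152,"ty":-27,"tz":0,"wx":0,"wy":0,"wz":0,"gripper":0.55},
  {"tx":-190,"ty":-34,"tz":0,"wx":0,"wy":0,"wz":0,"gripper":0.55},
])

```text
time: 13.08
position: [0.5274, -0.4152, 0.0921]
tool_rot: [2.302, 2.138, -0.0]
ft_force: [0.7, 0.0, 0.9]
grip_width: 0.551
grip_force: 0.0
```

>>> jog_arm([
  {"tx":-36,"ty":0,"tz":0,"wx":0,"wy":0,"wz":0,"gripper":0.55},
  {"tx":-70,"ty":0,"tz":0,"wx":0,"wy":0,"wz":0,"gripper":0.55},
  {"tx":-87,"ty":0,"tz":20,"wx":0,"wy":0,"wz":0,"gripper":0.55},
  {"tx":-87,"ty":0,"tz":45,"wx":0,"wy":0,"wz":0,"gripper":0.55},
  {"tx":-87,"ty":0,"tz":60,"wx":0,"wy":0,"wz":0,"gripper":0.55},
])

```text
time: 13.5
position: [0.5193, -0.5017, 0.0297]
tool_rot: [-2.304, -2.132, 0.002]
ft_force: [-0.2, 1.0, -0.2]
grip_width: 0.551
grip_force: 0.0
```

```bash
python3 - <<'E'
from h import *
go(-.030,-.655,.009,-np.pi/2)
im=vision.get_image('scene')
vision.get_image('top')
for d in vision.spot_in('top','rosette_1'):
    b=d['bbox'];print(round(d['conf'],2),np.round(b))
for d in vision.spot_in('scene','rosette_1'):
    b=d['bbox'];q=p2w(im,(b[0]+b[2])/2,(b[1]+b[3])/2,.012);print(round(d['conf'],2),np.round(b),np.round(q,3),w2T(TP,q))
E
```

```text
now tray [ -31.8 -654.6   29.7] d mm [-0.4  1.9 20.7] w [-0.003 -0.    -0.004]
0.86 [372. 291. 416. 329.]
0.75 [437. 241. 474. 283.]
0.73 [240. 183. 275. 227.]
0.79 [290. 226. 329. 250.] [0.691 0.146 0.012] [0.09227163 0.00406713]
0.79 [261. 325. 315. 367.] [ 0.384 -0.238  0.012] [-0.18607682 -0.40191646]
0.6 [383. 358. 420. 392.] [ 0.5   -0.421  0.012] [-0.05664647 -0.57573101]
```

>>> jog_arm([
  {"tx":0,"ty":0,"tz":10,"wx":0,"wy":0,"wz":0,"gripper":0.55},
  {"tx":0,"ty":0,"tz":20,"wx":0,"wy":0,"wz":0,"gripper":0.55},
  {"tx":8,"ty":0,"tz":20,"wx":0,"wy":0,"wz":0,"gripper":0.55},
  {"tx":18,"ty":0,"tz":20,"wx":0,"wy":0,"wz":0,"gripper":0.55},
  {"tx":26,"ty":0,"tz":20,"wx":0,"wy":0,"wz":0,"gripper":0.55},
])

```text
time: 14.12
position: [0.5249, -0.472, 0.0121]
tool_rot: [-2.3, -2.139, -0.001]
ft_force: [0.8, -0.5, 0.4]
grip_width: 0.556
grip_force: 0.2
```

>>> jog_arm([
  {"tx":8,"ty":0,"tz":0,"wx":0,"wy":0,"wz":0,"gripper":0.55},
  {"tx":16,"ty":0,"tz":0,"wx":0,"wy":0,"wz":0,"gripper":0.55},
  {"tx":24,"ty":0,"tz":0,"wx":0,"wy":0,"wz":0,"gripper":0.55},
  {"tx":33,"ty":0,"tz":0,"wx":0,"wy":0,"wz":0,"gripper":0.55},
  {"tx":42,"ty":0,"tz":0,"wx":0,"wy":0,"wz":0,"gripper":0.55},
])

```text
time: 14.53
position: [0.5278, -0.431, 0.0123]
tool_rot: [2.301, 2.138, 0.0]
ft_force: [-0.8, -0.8, 0.8]
grip_width: 0.549
grip_force: 0.3
```

>>> jog_arm([
  {"tx":14,"ty":0,"tz":0,"wx":0,"wy":0,"wz":0,"gripper":0.55},
  {"tx":28,"ty":0,"tz":0,"wx":0,"wy":0,"wz":0,"gripper":0.55},
  {"tx":42,"ty":0,"tz":0,"wx":0,"wy":0,"wz":0,"gripper":0.55},
  {"tx":56,"ty":0,"tz":0,"wx":0,"wy":0,"wz":0,"gripper":0.55},
  {"tx":70,"ty":0,"tz":0,"wx":0,"wy":0,"wz":0,"gripper":0.55},
])

```text
time: 14.95
position: [0.5328, -0.3609, 0.0123]
tool_rot: [2.301, 2.138, 0.0]
ft_force: [-0.5, -0.5, -0.2]
grip_width: 0.552
grip_force: 0.3
```

```bash
python3 - <<'E'
from h import *
go(-.030,-.420,.009,-np.pi/2)
im=vision.get_image('top')
c=im['color'];hsv=cv2.cvtColor(c,cv2.COLOR_BGR2HSV)
m=cv2.inRange(hsv,(14,95,180),(24,160,255));m[:,:310]=0;m[:200]=0;m[320:]=0;m[:,480:]=0
n,l,s,ce=cv2.connectedComponentsWithStats(m)
for i in range(1,n):
    if s[i,4]>150:
        pts=np.argwhere(l==i)[:,::-1].astype(np.float32);r=cv2.minAreaRect(pts);print(s[i],r,[np.round(w2T(TP,p2w(im,*p,.018)),3).tolist() for p in cv2.boxPoints(r)])
cv2.imwrite('pics/t6.png',cv2.resize(c[180:300,300:480],None,fx=3,fy=3))
E
```

```text
now tray [ -28.7 -513.2   12.3] d mm [93.2 -1.3  3.2] w [0.001 0.    0.   ]
[401 236  21  18 206] ((411.0, 244.5), (17.0, 20.0), 90.0) [[0.027, -0.411], [0.032, -0.467], [-0.016, -0.471], [-0.021, -0.414]]
```

View pics/t6.png

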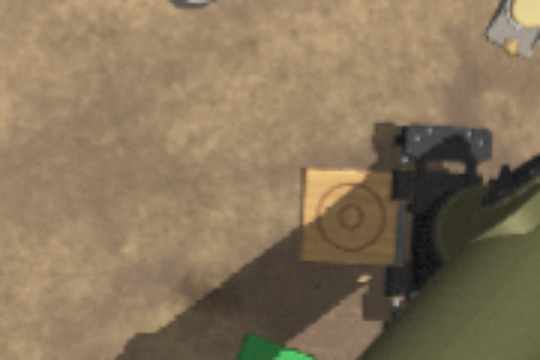

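>>> jog_arm([
  {"tx":14,"ty":0,"tz":1,"wx":0,"wy":0,"wz":0,"gripper":0.55},
  {"tx":30,"ty":0,"tz":2,"wx":0,"wy":0,"wz":0,"gripper":0.55},
  {"tx":46,"ty":0,"tz":3,"wx":0,"wy":0,"wz":0,"gripper":0.55},
  {"tx":63,"ty":1,"tz":3,"wx":0,"wy":0,"wz":0,"gripper":0.55},
  {"tx":80,"ty":1,"tz":3,"wx":0,"wy":0,"wz":0,"gripper":0.55},
])

```text
time: 15.42
position: [0.5396, -0.2817, 0.0091]
tool_rot: [2.301, 2.138, 0.0]
ft_force: [-0.0, 0.3, -0.0]
grip_width: 0.554
grip_force: 0.2
```

>>> jog_arm([
  {"tx":17,"ty":0,"tz":0,"wx":0,"wy":0,"wz":0,"gripper":0.55},
  {"tx":34,"ty":0,"tz":0,"wx":0,"wy":0,"wz":0,"gripper":0.55},
  {"tx":51,"ty":0,"tz":0,"wx":0,"wy":0,"wz":0,"gripper":0.55},
  {"tx":68,"ty":0,"tz":0,"wx":0,"wy":0,"wz":0,"gripper":0.55},
  {"tx":85,"ty":1,"tz":0,"wx":0,"wy":0,"wz":0,"gripper":0.55},
])

```text
time: 15.83
position: [0.5465, -0.1969, 0.0092]
tool_rot: [2.301, 2.138, 0.0]
ft_force: [0.3, -0.3, 0.6]
grip_width: 0.551
grip_force: 0.2
```

>>> jog_arm([
  {"tx":17,"ty":0,"tz":0,"wx":0,"wy":0,"wz":0,"gripper":0.55},
  {"tx":34,"ty":0,"tz":0,"wx":0,"wy":0,"wz":0,"gripper":0.55},
  {"tx":51,"ty":0,"tz":0,"wx":0,"wy":0,"wz":0,"gripper":0.55},
  {"tx":67,"ty":0,"tz":0,"wx":0,"wy":0,"wz":0,"gripper":0.55},
  {"tx":80,"ty":1,"tz":0,"wx":0,"wy":0,"wz":0,"gripper":0.55},
])

```text
time: 16.25
position: [0.5535, -0.1164, 0.0091]
tool_rot: [-2.3, -2.139, -0.001]
ft_force: [0.2, 0.1, 0.4]
grip_width: 0.549
grip_force: 0.2
```

```bash
cat >> h.py <<'E'
def blocks(im,box,zt=.018):
    hsv=cv2.cvtColor(im['color'],cv2.COLOR_BGR2HSV)
    m=cv2.inRange(hsv,(13,85,110),(24,170,255));k=np.zeros_like(m);l,t,r,b=box;k[t:b,l:r]=255;m&=k
    n,lab,s,ce=cv2.connectedComponentsWithStats(m)
    for i in range(1,n):
        if s[i,4]>150:
            q=np.array([w2T(TP,p2w(im,*p[::-1],zt)) for p in np.argwhere(lab==i)]);print('blob',s[i],'x',np.round(np.percentile(q[:,0],[1,99]),4),'y',np.round(np.percentile(q[:,1],[1,99]),4))
E
python3 - <<'E'
from h import *
go(-.027,-.122,.009,-np.pi/2)
im=vision.get_image('top');blocks(im,(300,190,420,290))
for d in vision.spot_in('top','rosette_1'):
    b=d['bbox'];q=p2w(im,(b[0]+b[2])/2,(b[1]+b[3])/2,.018);print(round(d['conf'],2),np.round(b),w2T(TP,q), w2T(TP,p2w(im,b[0],b[1],.018)))
cv2.imwrite('pics/t7.png',cv2.resize(im['color'][160:310,190:430],None,fx=3,fy=3))
E
```

```text
now tray [ -25.9 -267.9    9.1] d mm [145.9  -0.9   0.2] w [ 0.    -0.001  0.001]
blob [300 190  40  39 600] x [0.0386 0.1411] y [-0.2226 -0.1154]
blob [ 345  190   75   44 1799] x [0.0427 0.1596] y [-0.4563 -0.2685]
blob [ 300  223   40   67 1083] x [-0.1392  0.0353] y [-0.2319 -0.1316]
blob [392 236  28  23 270] x [-0.0333  0.027 ] y [-0.4625 -0.3901]
0.92 [244. 185. 274. 224.] [ 0.08574153 -0.0005001 ] [0.13781068 0.04641485]
0.67 [374. 291. 417. 332.] [-0.18510665 -0.40839161] [-0.13300833 -0.34426662]
0.66 [315. 228. 341. 262.] [-0.01429569 -0.20591437] [ 0.03148788 -0.16429872]
0.54 [232. 196. 242. 283.] [-0.01996879  0.05254683] [0.10159778 0.0773683 ]
```

View pics/t7.png

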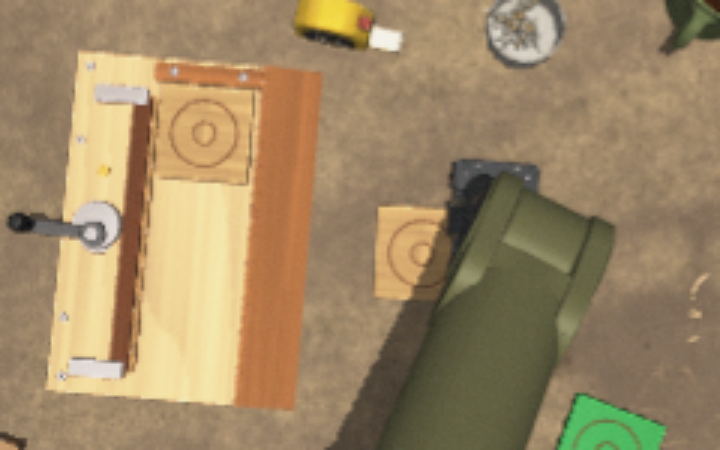

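>>> jog_arm([
  {"tx":15,"ty":0,"tz":0,"wx":0,"wy":0,"wz":0,"gripper":0.55},
  {"tx":31,"ty":0,"tz":0,"wx":0,"wy":0,"wz":0,"gripper":0.55},
  {"tx":47,"ty":0,"tz":0,"wx":0,"wy":0,"wz":0,"gripper":0.55},
  {"tx":63,"ty":0,"tz":0,"wx":0,"wy":0,"wz":0,"gripper":0.55},
  {"tx":76,"ty":0,"tz":0,"wx":0,"wy":0,"wz":0,"gripper":0.55},
])

```text
time: 16.77
position: [0.5593, -0.0423, 0.0092]
tool_rot: [2.301, 2.137, 0.0]
ft_force: [-0.2, -0.9, -0.2]
grip_width: 0.549
grip_force: 0.3
```

>>> jog_arm([
  {"tx":13,"ty":0,"tz":0,"wx":0,"wy":0,"wz":0,"gripper":0.55},
  {"tx":27,"ty":0,"tz":0,"wx":0,"wy":0,"wz":0,"gripper":0.55},
  {"tx":41,"ty":0,"tz":0,"wx":0,"wy":0,"wz":0,"gripper":0.55},
  {"tx":56,"ty":0,"tz":0,"wx":0,"wy":0,"wz":0,"gripper":0.55},
  {"tx":69,"ty":0,"tz":0,"wx":0,"wy":0,"wz":0,"gripper":0.55},
])

```text
time: 17.18
position: [0.5642, 0.0273, 0.0091]
tool_rot: [2.301, 2.138, -0.0]
ft_force: [0.9, 0.1, 0.2]
grip_width: 0.548
grip_force: 0.3
```

>>> jog_arm([
  {"tx":10,"ty":0,"tz":0,"wx":0,"wy":0,"wz":0,"gripper":0.55},
  {"tx":20,"ty":0,"tz":-1,"wx":0,"wy":0,"wz":0,"gripper":0.55},
  {"tx":30,"ty":0,"tz":-3,"wx":0,"wy":0,"wz":0,"gripper":0.55},
  {"tx":40,"ty":0,"tz":-5,"wx":0,"wy":0,"wz":0,"gripper":0.55},
  {"tx":48,"ty":0,"tz":-7,"wx":0,"wy":0,"wz":0,"gripper":0.55},
])

```text
time: 17.6
position: [0.5677, 0.076, 0.0163]
tool_rot: [-2.301, -2.139, -0.001]
ft_force: [0.1, 0.3, -0.3]
grip_width: 0.55
grip_force: 0.0
```

>>> jog_arm([
  {"tx":5,"ty":0,"tz":-1,"wx":0,"wy":0,"wz":0,"gripper":0.55},
  {"tx":10,"ty":0,"tz":-1,"wx":0,"wy":0,"wz":0,"gripper":0.55},
  {"tx":15,"ty":0,"tz":-1,"wx":0,"wy":0,"wz":0,"gripper":0.55},
  {"tx":20,"ty":0,"tz":-1,"wx":0,"wy":0,"wz":0,"gripper":0.55},
  {"tx":20,"ty":0,"tz":-1,"wx":0,"wy":0,"wz":0,"gripper":0.55},
])

```text
time: 18.02
position: [0.569, 0.096, 0.0169]
tool_rot: [-2.299, -2.14, -0.0]
ft_force: [0.0, 0.5, -0.7]
grip_width: 0.552
grip_force: 0.0
```

```bash
python3 - <<'E'
from h import *
go(-.027,-.054,.017,-np.pi/2);print(ctrl.get_state()['joint_positions'])
E
```

```text
now tray [-26.1 -54.9  16.9] d mm [ 0.9 -0.9 -0.1] w [-0.    -0.001  0.002]
[-0.81160966  0.43232224  0.71924837  1.86930035 -0.34282257  0.96655431
 -0.01149654]
```

>>> jog_arm([
  {"tx":-10,"ty":0,"tz":0,"wx":0,"wy":0,"wz":0,"gripper":0.55},
  {"tx":-20,"ty":-5,"tz":-20,"wx":0,"wy":0,"wz":0,"gripper":0.4},
  {"tx":-20,"ty":-25,"tz":-45,"wx":0,"wy":0,"wz":0,"gripper":0.2},
  {"tx":5,"ty":-50,"tz":-50,"wx":0,"wy":0,"wz":0,"gripper":0},
  {"tx":35,"ty":-70,"tz":-50,"wx":0,"wy":0,"wz":0,"gripper":0},
])

```text
time: 18.43
position: [0.5025, 0.1309, 0.0688]
tool_rot: [2.309, 2.129, 0.004]
ft_force: [0.7, 0.7, -0.6]
grip_width: 0.332
grip_force: 0.0
```

>>> jog_arm([
  {"tx":18,"ty":-2,"tz":0,"wx":0,"wy":0,"wz":0,"gripper":0},
  {"tx":20,"ty":-2,"tz":15,"wx":0,"wy":0,"wz":0,"gripper":0},
  {"tx":20,"ty":-2,"tz":35,"wx":0,"wy":0,"wz":0,"gripper":0},
  {"tx":20,"ty":-2,"tz":54,"wx":0,"wy":0,"wz":0,"gripper":0},
  {"tx":20,"ty":-2,"tz":54,"wx":0,"wy":0,"wz":0,"gripper":0},
])

```text
time: 18.85
position: [0.4985, 0.1526, 0.0101]
tool_rot: [-2.301, -2.137, 0.009]
ft_force: [-0.3, 0.1, -0.8]
grip_width: 0.021
grip_force: 0.0
```

```bash
python3 - <<'E'
from h import *
go(-.059,0,.013,-np.pi/2)
s=ctrl.get_state();print(s['ft_force'],s['grip_width'])
im=vision.get_image('scene');cv2.imwrite('pics/s8.png',cv2.resize(im['color'][190:290,190:370],None,fx=4,fy=4))
vision.get_image('top')
for d in vision.spot_in('top','rosette_1'): print(round(d['conf'],2),np.round(d['bbox']))
E
```

```text
now tray [-100.5   -3.5   10.1] d mm [ 3.5 41.5 -3.1] w [-0.005  0.004 -0.001]
[-0.28289028  0.12791008 -0.83318858] 0.021177283371248107
0.89 [372. 291. 414. 330.]
0.86 [237. 222. 271. 256.]
0.43 [189. 228. 234. 242.]
```

View pics/s8.png

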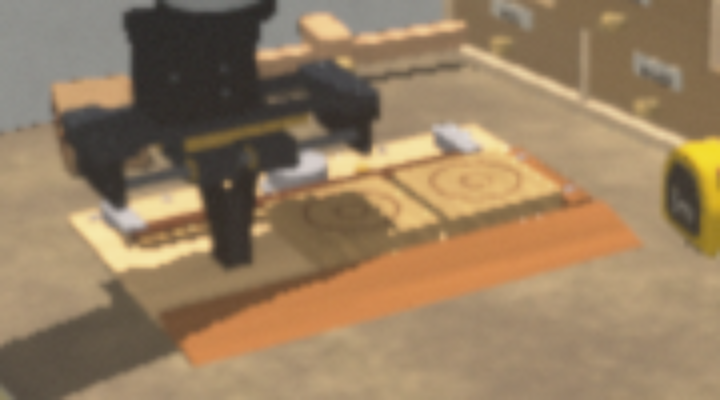

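>>> jog_arm([
  {"tx":2,"ty":8,"tz":-2,"wx":0,"wy":0,"wz":0,"gripper":0},
  {"tx":3,"ty":16,"tz":-2,"wx":0,"wy":0,"wz":0,"gripper":0},
  {"tx":3,"ty":23,"tz":-2,"wx":0,"wy":0,"wz":0,"gripper":0},
  {"tx":3,"ty":30,"tz":-2,"wx":0,"wy":0,"wz":0,"gripper":0},
  {"tx":3,"ty":36,"tz":-2,"wx":0,"wy":0,"wz":0,"gripper":0},
])

```text
time: 19.42
position: [0.5387, 0.155, 0.0154]
tool_rot: [2.301, 2.139, 0.001]
ft_force: [-0.2, 0.2, 1.1]
grip_width: 0.007
grip_force: 0.3
```

>>> jog_arm([
  {"tx":0,"ty":1,"tz":0,"wx":0,"wy":0,"wz":0,"gripper":0},
  {"tx":0,"ty":2,"tz":0,"wx":0,"wy":0,"wz":0,"gripper":0},
  {"tx":0,"ty":3,"tz":0,"wx":0,"wy":0,"wz":0,"gripper":0},
  {"tx":0,"ty":4,"tz":0,"wx":0,"wy":0,"wz":0,"gripper":0},
  {"tx":0,"ty":4,"tz":0,"wx":0,"wy":0,"wz":0,"gripper":0},
])

```text
time: 19.83
position: [0.5412, 0.1548, 0.015]
tool_rot: [-2.301, -2.139, 0.0]
ft_force: [-0.3, -0.4, 0.3]
grip_width: 0.006
grip_force: 0.0
```

```bash
python3 - <<'E'
from h import *
go(-.059,0,.013,-np.pi/2)
s=ctrl.get_state();print(s['ft_force'],s['grip_width'])
E
```

```text
now tray [-58.1   1.8  15. ] d mm [-1.8 -0.9  2. ] w [-0. -0.  0.]
[-0.29073834 -0.41643415  0.32057108] 0.005851330581014275
```

>>> jog_arm([
  {"tx":0,"ty":1,"tz":0,"wx":0,"wy":0,"wz":0,"gripper":0},
  {"tx":0,"ty":2,"tz":0,"wx":0,"wy":0,"wz":0,"gripper":0},
  {"tx":0,"ty":3,"tz":0,"wx":0,"wy":0,"wz":0,"gripper":0},
  {"tx":0,"ty":3,"tz":0,"wx":0,"wy":0,"wz":0,"gripper":0},
  {"tx":0,"ty":3,"tz":0,"wx":0,"wy":0,"wz":0,"gripper":0},
])

```text
time: 20.25
position: [0.5444, 0.1546, 0.0151]
tool_rot: [2.301, 2.139, 0.0]
ft_force: [-0.0, -0.1, -0.3]
grip_width: 0.005
grip_force: 0.2
```

```bash
python3 - <<'E'
from h import *
go(-.059,0,.013,-np.pi/2)
s=ctrl.get_state();print(s['ft_force'],s['grip_width'])
im=vision.get_image('top')
for d in vision.spot_in('top','rosette_1'): b=d['bbox'];print(round(d['conf'],2),np.round(d['bbox'],1),np.round(w2T(TP,p2w(im,b[0],b[1],.024)),3),np.round(w2T(TP,p2w(im,b[2],b[3],.024)),3))
E
```

```text
now tray [-54.9   1.8  15.1] d mm [-1.8 -4.1  2.1] w [ 0. -0.  0.]
[-0.04373927 -0.10482975 -0.31527132] 0.0048550025898406925
0.83 [241.6 186.8 274.1 222.4] [0.13  0.051] [ 0.037 -0.049]
0.78 [371.3 289.6 415.2 329.3] [-0.13  -0.336] [-0.23  -0.466]
0.62 [251.9 223.5 275.3 252.9] [0.029 0.013] [-0.049 -0.059]
0.53 [190.8 177.5 296.2 298.3] [0.145 0.196] [-0.171 -0.128]
```

>>> jog_arm([
  {"tx":0,"ty":1,"tz":0,"wx":0,"wy":0,"wz":0,"gripper":0},
  {"tx":0,"ty":2,"tz":0,"wx":0,"wy":0,"wz":0,"gripper":0},
  {"tx":0,"ty":3,"tz":0,"wx":0,"wy":0,"wz":0,"gripper":0},
  {"tx":0,"ty":3,"tz":0,"wx":0,"wy":0,"wz":0,"gripper":0},
  {"tx":0,"ty":3,"tz":0,"wx":0,"wy":0,"wz":0,"gripper":0},
])

```text
time: 20.77
position: [0.5476, 0.1543, 0.0151]
tool_rot: [2.301, 2.139, 0.001]
ft_force: [0.2, 0.7, -0.4]
grip_width: 0.005
grip_force: 0.1
```

```bash
python3 - <<'E'
from h import *
go(-.059,0,.013,-np.pi/2)
s=ctrl.get_state();print(s['ft_force'],s['grip_force'])
im=vision.get_image('top');c=im['color'];cv2.imwrite('pics/t9.png',cv2.resize(c[165:305,195:305],None,fx=5,fy=4.2,interpolation=cv2.INTER_CUBIC))
E
```

```text
now tray [-51.6   1.7  15.1] d mm [-1.7 -7.4  2.1] w [ 0. -0.  0.]
[ 0.15435758  0.69392001 -0.37028469] 0.08750864071771502
```

View pics/t9.png

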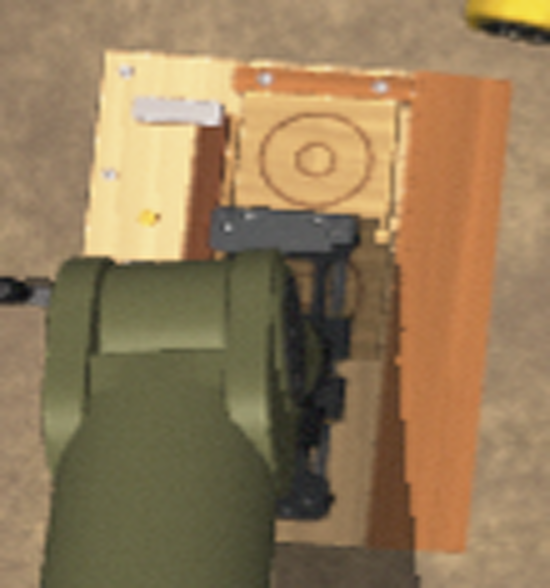

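>>> jog_arm([
  {"tx":0,"ty":1,"tz":0,"wx":0,"wy":0,"wz":0,"gripper":0},
  {"tx":0,"ty":2,"tz":0,"wx":0,"wy":0,"wz":0,"gripper":0},
  {"tx":0,"ty":2,"tz":0,"wx":0,"wy":0,"wz":0,"gripper":0},
  {"tx":0,"ty":2,"tz":0,"wx":0,"wy":0,"wz":0,"gripper":0},
  {"tx":0,"ty":2,"tz":0,"wx":0,"wy":0,"wz":0,"gripper":0},
])

```text
time: 21.23
position: [0.5478, 0.1543, 0.0148]
tool_rot: [-2.299, -2.138, 0.004]
ft_force: [-4.8, 0.0, 2.7]
grip_width: 0.004
grip_force: 2.5
```

```bash
python3 - <<'E'
from h import *
go(-.059,0,.013,-np.pi/2)
im=vision.get_image('top')
print(np.round(w2T(TP,p2w(im,195+370/5,165+360/4.2,.024)),4),np.round(w2T(TP,p2w(im,195+310/5,165+97/4.2,.024)),4),np.round(w2T(TP,p2w(im,195+310/5,165+95/4.2,.016)),4))
for d in vision.spot_in('top','rosette_1'): b=d['bbox'];print(round(d['conf'],2),np.round(d['bbox'],1))
E
```

```text
now tray [-51.5   1.8  14.8] d mm [-1.8 -7.5  1.8] w [-0.003  0.     0.001]
[-0.0442 -0.0411] [0.1302 0.0077] [0.1329 0.0089]
0.88 [369.9 289.  415.3 328.8]
0.81 [244.  182.9 275.  221.1]
0.65 [254.1 220.3 274.  256.8]
```

>>> jog_arm([
  {"tx":0,"ty":-4,"tz":0,"wx":0,"wy":0,"wz":0,"gripper":0},
  {"tx":0,"ty":-18,"tz":0,"wx":0,"wy":0,"wz":0,"gripper":0},
  {"tx":0,"ty":-22,"tz":-30,"wx":0,"wy":0,"wz":0,"gripper":0},
  {"tx":0,"ty":-22,"tz":-65,"wx":0,"wy":0,"wz":0,"gripper":0.3},
  {"tx":0,"ty":-22,"tz":-100,"wx":0,"wy":0,"wz":0,"gripper":0.6},
])

```text
time: 21.75
position: [0.5269, 0.1553, 0.1157]
tool_rot: [2.301, 2.138, -0.001]
ft_force: [0.8, 0.9, 1.0]
grip_width: 0.083
grip_force: 0.0
```

>>> jog_arm([
  {"tx":30,"ty":10,"tz":0,"wx":0,"wy":0,"wz":0,"gripper":0.6},
  {"tx":65,"ty":20,"tz":0,"wx":0,"wy":0,"wz":0,"gripper":0.6},
  {"tx":100,"ty":32,"tz":0,"wx":0,"wy":0,"wz":0,"gripper":0.6},
  {"tx":130,"ty":44,"tz":0,"wx":0,"wy":0,"wz":0,"gripper":0.6},
  {"tx":155,"ty":50,"tz":0,"wx":0,"wy":0,"wz":0,"gripper":0.6},
])

```text
time: 22.17
position: [0.59, 0.3099, 0.1152]
tool_rot: [2.298, 2.14, 0.004]
ft_force: [0.3, -0.1, 0.5]
grip_width: 0.453
grip_force: 0.0
```

```bash
python3 - <<'E'
from h import *
go(-.022,.157,.046,-np.pi/2);print(ctrl.get_state()['joint_positions'])
im=vision.get_image('top')
for d in vision.spot_in('top','rosette_1'):
    b=d['bbox'];q=p2w(im,(b[0]+b[2])/2,(b[1]+b[3])/2,.024);print(round(d['conf'],2),np.round(b,1),w2T(TP,q))
for d in vision.spot_in('top','cork_block'):
    b=d['bbox'];q=p2w(im,(b[0]+b[2])/2,(b[1]+b[3])/2,.036);print(round(d['conf'],2),np.round(b,1),w2T(TP,q))
E
```

```text
now tray [-20.8 160.  115.2] d mm [-3.1 -1.4 69.2] w [ 0.003 -0.001  0.002]
[-1.03222458  0.48727728  0.68047481  1.56065094 -0.32104689  1.20502075
 -0.36510749]
0.93 [244.9 181.1 273.9 223.6] [ 0.09020291 -0.00248793]
0.82 [238.1 217.1 274.9 253.8] [-0.00403671 -0.00238679]
0.62 [370.  290.2 416.  330.9] [-0.18354797 -0.4010687 ]
0.84 [172.7 299.3 199.9 323.8] [-0.22907142  0.16961632]
0.42 [167.6 268.  177.2 278.4] [-0.12737287  0.21779366]
```

>>> jog_arm([
  {"tx":-3,"ty":-1,"tz":20,"wx":0,"wy":0,"wz":0,"gripper":0.6},
  {"tx":-3,"ty":-1,"tz":40,"wx":0,"wy":0,"wz":0,"gripper":0.6},
  {"tx":-3,"ty":-1,"tz":60,"wx":0,"wy":0,"wz":0,"gripper":0.6},
  {"tx":-3,"ty":-1,"tz":69,"wx":0,"wy":0,"wz":0,"gripper":0.6},
  {"tx":-3,"ty":-1,"tz":69,"wx":0,"wy":0,"wz":0,"gripper":0.5},
])

```text
time: 22.73
position: [0.5859, 0.3018, 0.0439]
tool_rot: [-2.302, -2.137, 0.006]
ft_force: [-0.3, -0.6, 0.0]
grip_width: 0.57
grip_force: 0.0
```

>>> jog_arm([
  {"tx":0,"ty":0,"tz":0,"wx":0,"wy":0,"wz":0,"gripper":0.1},
  {"tx":0,"ty":0,"tz":0,"wx":0,"wy":0,"wz":0,"gripper":0.1},
  {"tx":0,"ty":0,"tz":0,"wx":0,"wy":0,"wz":0,"gripper":0.1},
  {"tx":0,"ty":0,"tz":0,"wx":0,"wy":0,"wz":0,"gripper":0.1},
  {"tx":0,"ty":0,"tz":0,"wx":0,"wy":0,"wz":0,"gripper":0.1},
], grip_force=12)

```text
time: 23.15
position: [0.591, 0.3044, 0.0479]
tool_rot: [2.298, 2.136, 0.012]
ft_force: [13.3, 3.4, -6.0]
grip_width: 0.228
grip_force: 6.1
```

```bash
python3 - <<'E'
from h import *
go(-.020,.157,.046,-np.pi/2);s=ctrl.get_state();print(s['ft_force'],s['grip_width'])
E
```

```text
now tray [-19.3 154.6  47.9] d mm [ 2.4 -0.7  1.9] w [ 0.008 -0.003  0.   ]
[13.27170669  3.40221799 -5.99180922] 0.2277293890333415
```

>>> jog_arm([
  {"tx":0,"ty":0,"tz":0,"wx":0,"wy":0,"wz":0,"gripper":0.1},
  {"tx":0,"ty":0,"tz":0,"wx":0,"wy":0,"wz":0,"gripper":0.1},
  {"tx":0,"ty":3,"tz":0,"wx":0,"wy":0,"wz":0,"gripper":0.1},
  {"tx":0,"ty":6,"tz":0,"wx":0,"wy":0,"wz":0,"gripper":0.1},
  {"tx":0,"ty":8,"tz":0,"wx":0,"wy":0,"wz":0,"gripper":0.1},
])

```text
time: 23.57
position: [0.5948, 0.3043, 0.0475]
tool_rot: [-2.299, -2.138, -0.0]
ft_force: [-5.4, 0.3, 7.2]
grip_width: 0.205
grip_force: 12.0
```

```bash
python3 - <<'E'
from h import *
go(-.020,.157,.046,-np.pi/2);s=ctrl.get_state();print(s['ft_force'],s['grip_width'],s['torque'])
E
```

```text
now tray [-15.6 154.8  47.5] d mm [ 2.2 -4.4  1.6] w [-0.002 -0.002  0.001]
[-5.39897207  0.32971338  7.17883354] 0.20479054748486605 [ 0.10317874  0.9880137  -0.11160858]
```

>>> jog_arm([
  {"tx":-2,"ty":11,"tz":-1,"wx":0,"wy":0,"wz":0,"gripper":0.1},
  {"tx":-7,"ty":23,"tz":-1,"wx":0,"wy":0,"wz":0,"gripper":0.1},
  {"tx":-12,"ty":30,"tz":-1,"wx":0,"wy":0,"wz":0,"gripper":0.1},
  {"tx":-18,"ty":37,"tz":-1,"wx":0,"wy":0,"wz":0,"gripper":0.1},
  {"tx":-25,"ty":43,"tz":-1,"wx":0,"wy":0,"wz":0,"gripper":0.1},
])

```text
time: 23.98
position: [0.6355, 0.279, 0.0473]
tool_rot: [-2.295, -2.139, -0.003]
ft_force: [-1.4, 5.1, 0.6]
grip_width: 0.197
grip_force: 12.0
```

```bash
python3 - <<'E'
from h import *
go(.042,.095,.046,-np.pi/2);s=ctrl.get_state();print(s['ft_force'],s['grip_width'],s['torque'])
E
```

```text
now tray [ 26.9 132.5  47.3] d mm [-37.6  15.    1.1] w [-0.002 -0.004  0.003]
[-1.43979136  5.13192687  0.57768813] 0.19739895933054258 [ 1.03999292  0.28080928 -0.13254555]
```

>>> jog_arm([
  {"tx":-8,"ty":5,"tz":0,"wx":0,"wy":0,"wz":0,"gripper":0.1},
  {"tx":-14,"ty":8,"tz":0,"wx":0,"wy":0,"wz":0,"gripper":0.1},
  {"tx":-22,"ty":11,"tz":0,"wx":0,"wy":0,"wz":0,"gripper":0.1},
  {"tx":-31,"ty":13,"tz":0,"wx":0,"wy":0,"wz":0,"gripper":0.1},
  {"tx":-36,"ty":13,"tz":0,"wx":0,"wy":0,"wz":0,"gripper":0.1},
])

```text
time: 24.4
position: [0.6488, 0.2396, 0.0475]
tool_rot: [2.3, 2.138, 0.008]
ft_force: [7.3, 4.4, -4.0]
grip_width: 0.192
grip_force: 12.0
```

```bash
python3 - <<'E'
from h import *
go(.042,.095,.046,-np.pi/2);s=ctrl.get_state();print(s['ft_force'],s['grip_width'],s['torque'])
E
```

```text
now tray [43.  94.2 47.5] d mm [ 0.8 -1.   1.5] w [ 0.005 -0.003  0.   ]
[ 7.26998637  4.44881709 -4.04397065] 0.19196726358548785 [ 0.74548899 -1.56038441 -0.12683998]
```

>>> jog_arm([
  {"tx":-2,"ty":-1,"tz":0,"wx":0,"wy":0,"wz":0,"gripper":0.1},
  {"tx":-4,"ty":-1,"tz":0,"wx":0,"wy":0,"wz":0,"gripper":0.1},
  {"tx":-6,"ty":-1,"tz":0,"wx":0,"wy":0,"wz":0,"gripper":0.1},
  {"tx":-6,"ty":-1,"tz":0,"wx":0,"wy":0,"wz":0,"gripper":0.1},
  {"tx":-6,"ty":-1,"tz":0,"wx":0,"wy":0,"wz":0,"gripper":0.1},
])

```text
time: 24.82
position: [0.6453, 0.2312, 0.0472]
tool_rot: [2.301, 2.137, -0.001]
ft_force: [1.1, -1.9, 0.3]
grip_width: 0.122
grip_force: 1.0
```

```bash
python3 - <<'E'
from h import *
go(.042,.095,.046,-np.pi/2);s=ctrl.get_state();print(s['ft_force'],s['grip_width'],s['torque'])
E
```

```text
now tray [40.2 85.6 47.2] d mm [9.4 1.8 1.2] w [-0.     0.001 -0.001]
[ 1.06046697 -1.8737875   0.30925754] 0.12192560186583905 [-0.464815   -0.33487606 -0.05280224]
```

>>> jog_arm([
  {"tx":0,"ty":0,"tz":0,"wx":0,"wy":0,"wz":0,"gripper":0.6},
  {"tx":0,"ty":0,"tz":0,"wx":0,"wy":0,"wz":0,"gripper":0.6},
  {"tx":0,"ty":0,"tz":0,"wx":0,"wy":0,"wz":0,"gripper":0.6},
  {"tx":0,"ty":0,"tz":-35,"wx":0,"wy":0,"wz":0,"gripper":0.6},
  {"tx":0,"ty":0,"tz":-75,"wx":0,"wy":0,"wz":0,"gripper":0.6},
])

```text
time: 25.23
position: [0.6419, 0.2329, 0.1189]
tool_rot: [-2.297, -2.138, 0.012]
ft_force: [1.5, 0.3, -0.0]
grip_width: 0.411
grip_force: 0.0
```

>>> jog_arm([
  {"tx":35,"ty":-30,"tz":0,"wx":0,"wy":0,"wz":0,"gripper":0.6},
  {"tx":65,"ty":-60,"tz":0,"wx":0,"wy":0,"wz":0,"gripper":0.6},
  {"tx":95,"ty":-90,"tz":0,"wx":0,"wy":0,"wz":0,"gripper":0.6},
  {"tx":125,"ty":-110,"tz":0,"wx":0,"wy":0,"wz":0,"gripper":0.8},
  {"tx":140,"ty":-120,"tz":0,"wx":0,"wy":0,"wz":0,"gripper":0.9},
])

```text
time: 25.65
position: [0.5298, 0.3887, 0.1217]
tool_rot: [-2.287, -2.145, 0.0]
ft_force: [-0.7, 2.2, 0.1]
grip_width: 0.674
grip_force: 0.0
```

```bash
python3 - <<'E'
from h import *
go(0,0.2,.046,-np.pi/2)
im=vision.get_image('top');cv2.imwrite('pics/t10.png',cv2.resize(im['color'][165:305,130:310],None,fx=4.2,fy=4.2,interpolation=cv2.INTER_CUBIC))
for d in vision.spot_in('top','rosette_1'):
    b=d['bbox'];q=p2w(im,(b[0]+b[2])/2,(b[1]+b[3])/2,.024);print(round(d['conf'],2),np.round(b,1),w2T(TP,q))
E
```

```text
now tray [-86.5 234.2 121.7] d mm [-35.3  86.6  75.2] w [-0.004 -0.004  0.009]
0.8 [238.4 218.3 275.8 255.3] [-0.00770242 -0.00439673]
0.72 [372.5 290.7 416.4 330.4] [-0.18322481 -0.40511498]
0.67 [242.4 184.7 276.5 222.4] [ 0.08680882 -0.0029196 ]
```

View pics/t10.png

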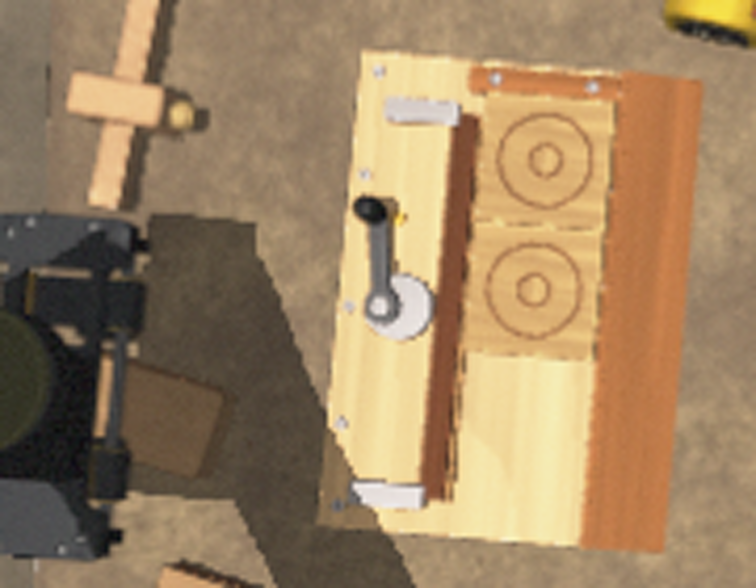

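```bash
python3 - <<'E'
from h import *
im=vision.get_image('top');f=lambda u,v:(130+u/4.2,165+v/4.2)
k=w2T(TP,p2w(im,*f(370,207),.073));print(k,k-[-.02,.095],np.arctan2(k[0]+.02,k[1]-.095))
# knob predicted pixel by angle
for t in (1.3,1.4,1.5,1.57):
    p=w2p(im,T2w(TP,-.02+.062*np.sin(t),.095+.062*np.cos(t),.073));print(t,(p-[130,165])*4.2)
print('axis hub',(w2p(im,T2w(TP,-.02,.095,.04))-[130,165])*4.2)
for u,v in ((485,97),(605,103),(605,226),(475,219),(471,350),(594,357)):print(w2T(TP,p2w(im,*f(u,v),.024)))
go(.042,.085,.11,-np.pi/2)
E
```

```text
[0.04203947 0.09996428] [0.06203947 0.00496428] 1.4909484005402036
1.3 [351.61379715 209.07717398]
1.4 [361.20606847 207.7485561 ]
1.5 [370.87145038 207.3720883 ]
1.57 [377.62944426 207.67721292]
axis hub [379.12883227 306.50644192]
[0.12748327 0.04018064]
[ 0.13006001 -0.04069675]
[ 0.04690284 -0.04766078]
[0.04457401 0.03968622]
[-0.04343453  0.03460672]
[-0.04160686 -0.04772504]
now tray [-82.8 230.  121.7] d mm [-145.8  123.9   11.4] w [-0.002 -0.001  0.006]
```

>>> jog_arm([
  {"tx":-20,"ty":25,"tz":0,"wx":0,"wy":0,"wz":0,"gripper":0},
  {"tx":-40,"ty":50,"tz":0,"wx":0,"wy":0,"wz":0,"gripper":0},
  {"tx":-60,"ty":76,"tz":0,"wx":0,"wy":0,"wz":0,"gripper":0},
  {"tx":-80,"ty":102,"tz":0,"wx":0,"wy":0,"wz":0,"gripper":0},
  {"tx":-96,"ty":125,"tz":0,"wx":0,"wy":0,"wz":0,"gripper":0},
])

```text
time: 26.22
position: [0.6557, 0.2712, 0.1223]
tool_rot: [2.304, 2.133, -0.001]
ft_force: [0.7, -0.6, -0.0]
grip_width: 0.598
grip_force: 0.0
```

>>> jog_arm([
  {"tx":0,"ty":0,"tz":0,"wx":0,"wy":0,"wz":0,"gripper":0},
  {"tx":0,"ty":0,"tz":20,"wx":0,"wy":0,"wz":0,"gripper":0},
  {"tx":0,"ty":0,"tz":40,"wx":0,"wy":0,"wz":0,"gripper":0},
  {"tx":0,"ty":0,"tz":60,"wx":0,"wy":0,"wz":0,"gripper":0},
  {"tx":0,"ty":0,"tz":74,"wx":0,"wy":0,"wz":0,"gripper":0},
])

```text
time: 26.63
position: [0.6531, 0.2738, 0.0461]
tool_rot: [-2.303, -2.136, 0.004]
ft_force: [-0.3, -0.2, 0.2]
grip_width: 0.222
grip_force: 0.0
```

```bash
python3 - <<'E'
from h import *
go(.042,.1135,.048,-np.pi/2);s=ctrl.get_state();print(s['ft_force'],s['grip_width'])
E
```

```text
now tray [ 44.8 128.6  46.1] d mm [-15.1  -2.8  -1.9] w [-0.002  0.002 -0.002]
[-0.30812015 -0.24744156  0.17590643] 0.222341244420309
```

>>> jog_arm([
  {"tx":0,"ty":-2,"tz":0,"wx":0,"wy":0,"wz":0,"gripper":0},
  {"tx":-2,"ty":-2,"tz":0,"wx":0,"wy":0,"wz":0,"gripper":0},
  {"tx":-6,"ty":-2,"tz":0,"wx":0,"wy":0,"wz":0,"gripper":0},
  {"tx":-10,"ty":-2,"tz":0,"wx":0,"wy":0,"wz":0,"gripper":0},
  {"tx":-13,"ty":-2,"tz":0,"wx":0,"wy":0,"wz":0,"gripper":0},
])

```text
time: 27.05
position: [0.6518, 0.2639, 0.0498]
tool_rot: [2.301, 2.139, 0.007]
ft_force: [1.5, 3.5, -0.6]
grip_width: 0.012
grip_force: 1.5
```

>>> jog_arm([
  {"tx":-1,"ty":0,"tz":0,"wx":0,"wy":0,"wz":0,"gripper":0},
  {"tx":-2,"ty":0,"tz":0,"wx":0,"wy":0,"wz":0,"gripper":0},
  {"tx":-3,"ty":0,"tz":0,"wx":0,"wy":0,"wz":0,"gripper":0},
  {"tx":-3,"ty":0,"tz":0,"wx":0,"wy":0,"wz":0,"gripper":0},
  {"tx":-3,"ty":0,"tz":0,"wx":0,"wy":0,"wz":0,"gripper":0},
])

```text
time: 27.47
position: [0.6508, 0.2605, 0.0486]
tool_rot: [2.301, 2.139, 0.002]
ft_force: [1.9, 2.5, 2.7]
grip_width: 0.002
grip_force: 1.6
```

```bash
python3 - <<'E'
from h import *
go(.042,.1135,.048,-np.pi/2);s=ctrl.get_state();print(s['ft_force'],s['grip_width'])
E
```

```text
now tray [ 43.4 115.2  48.6] d mm [-1.7 -1.4  0.6] w [ 0.001 -0.001  0.001]
[1.93696648 2.51602686 2.69826346] 0.0023279260797542983
```

>>> jog_arm([
  {"tx":-1,"ty":0,"tz":0,"wx":0,"wy":0,"wz":0,"gripper":0},
  {"tx":-2,"ty":0,"tz":0,"wx":0,"wy":0,"wz":0,"gripper":0},
  {"tx":-3,"ty":0,"tz":0,"wx":0,"wy":0,"wz":0,"gripper":0},
  {"tx":-3,"ty":0,"tz":0,"wx":0,"wy":0,"wz":0,"gripper":0},
  {"tx":-3,"ty":0,"tz":0,"wx":0,"wy":0,"wz":0,"gripper":0},
])

```text
time: 27.88
position: [0.6506, 0.2582, 0.0483]
tool_rot: [-2.3, -2.139, -0.003]
ft_force: [2.6, 4.0, 1.4]
grip_width: 0.008
grip_force: 2.6
```

>>> jog_arm([
  {"tx":-1,"ty":0,"tz":0,"wx":0,"wy":0,"wz":0,"gripper":0},
  {"tx":-1,"ty":0,"tz":0,"wx":0,"wy":0,"wz":0,"gripper":0},
  {"tx":-2,"ty":0,"tz":0,"wx":0,"wy":0,"wz":0,"gripper":0},
  {"tx":-2,"ty":0,"tz":0,"wx":0,"wy":0,"wz":0,"gripper":0},
  {"tx":-2,"ty":0,"tz":0,"wx":0,"wy":0,"wz":0,"gripper":0},
])

```text
time: 28.3
position: [0.6506, 0.2581, 0.0484]
tool_rot: [-2.298, -2.14, -0.007]
ft_force: [3.2, 6.4, 0.1]
grip_width: 0.007
grip_force: 3.9
```

```bash
python3 - <<'E'
from h import *
go(.042,.1135,.048,-np.pi/2);s=ctrl.get_state();print(s['ft_force'],s['grip_width'])
E
```

```text
now tray [ 43.4 112.8  48.4] d mm [ 0.7 -1.4  0.4] w [ 0.002 -0.004  0.002]
[3.22995649 6.42961683 0.06506195] 0.006772931734769864
```

>>> jog_arm([
  {"tx":5,"ty":0,"tz":0,"wx":0,"wy":0,"wz":0,"gripper":0},
  {"tx":18,"ty":0,"tz":-5,"wx":0,"wy":0,"wz":0,"gripper":0.3},
  {"tx":20,"ty":0,"tz":-40,"wx":0,"wy":0,"wz":0,"gripper":0.7},
  {"tx":20,"ty":0,"tz":-75,"wx":0,"wy":0,"wz":0,"gripper":1},
  {"tx":20,"ty":0,"tz":-75,"wx":0,"wy":0,"wz":0,"gripper":1},
])

```text
time: 28.72
position: [0.6547, 0.2758, 0.1302]
tool_rot: [2.298, 2.136, 0.012]
ft_force: [1.6, 0.4, 1.8]
grip_width: 0.22
grip_force: 0.0
```

```bash
python3 - <<'E'
from h import *
c=w2T(TP,[.5164,.406]);print(c);go(c[0],c[1],.07,-np.pi/2-.21)
im=vision.get_image('top')
hsv=cv2.cvtColor(im['color'],cv2.COLOR_BGR2HSV);print(hsv[262,160],hsv[240,160])
m=cv2.inRange(hsv,(8,85,130),(17,255,255));m[:,200:]=0;m[:240]=0;m[:,:125]=0
n,l,s,ce=cv2.connectedComponentsWithStats(m)
for i in range(1,n):
    if s[i,4]>100:
        r=cv2.minAreaRect(np.argwhere(l==i)[:,::-1].astype(np.float32));b=np.array([p2w(im,*p,.036)[:2] for p in cv2.boxPoints(r)]);print(s[i],p2w(im,*r[0],.036),b.round(4).tolist())
E
```

```text
[-0.10121408  0.2504602 ]
now tray [ 46.3 130.8 130.2] d mm [ 119.5 -147.9   59.4] w [ 0.008 -0.004  0.21 ]
[ 28  85 108] [ 28  91 104]
[187 306  13  21 122] [0.37226223 0.31735786 0.036     ] [[0.3977, 0.3359], [0.4021, 0.3094], [0.3469, 0.2989], [0.3425, 0.3252]]
```

>>> jog_arm([
  {"tx":24,"ty":-30,"tz":0,"wx":0,"wy":0,"wz":0.05,"gripper":1},
  {"tx":48,"ty":-60,"tz":0,"wx":0,"wy":0,"wz":0.1,"gripper":1},
  {"tx":72,"ty":-90,"tz":0,"wx":0,"wy":0,"wz":0.15,"gripper":1},
  {"tx":96,"ty":-120,"tz":10,"wx":0,"wy":0,"wz":0.21,"gripper":1},
  {"tx":119,"ty":-148,"tz":30,"wx":0,"wy":0,"wz":0.21,"gripper":1},
])

```text
time: 29.18
position: [0.5115, 0.406, 0.094]
tool_rot: [-2.515, -1.882, -0.003]
ft_force: [0.8, 1.2, 0.2]
grip_width: 0.647
grip_force: 0.0
```

>>> jog_arm([
  {"tx":0,"ty":0,"tz":0,"wx":0,"wy":0,"wz":0,"gripper":1},
  {"tx":0,"ty":0,"tz":0,"wx":0,"wy":0,"wz":0,"gripper":1},
  {"tx":0,"ty":0,"tz":0,"wx":0,"wy":0,"wz":0,"gripper":1},
  {"tx":0,"ty":0,"tz":0,"wx":0,"wy":0,"wz":0,"gripper":1},
  {"tx":0,"ty":0,"tz":0,"wx":0,"wy":0,"wz":0,"gripper":1},
])

```text
time: 29.6
position: [0.5142, 0.4027, 0.0935]
tool_rot: [2.515, 1.881, 0.001]
ft_force: [0.9, 1.1, 0.1]
grip_width: 0.976
grip_force: 0.0
```

```bash
python3 - <<'E'
from h import *
go(-.1012,.2505,.009,-np.pi/2-.21)
im=vision.get_image('scene');cv2.imwrite('pics/s11.png',cv2.resize(im['color'][130:280,150:330],None,fx=4,fy=4))
E
```

```text
now tray [-103.2  247.    93.5] d mm [ 3.9  1.1 84.5] w [ 0.001  0.    -0.003]
```

View pics/s11.png

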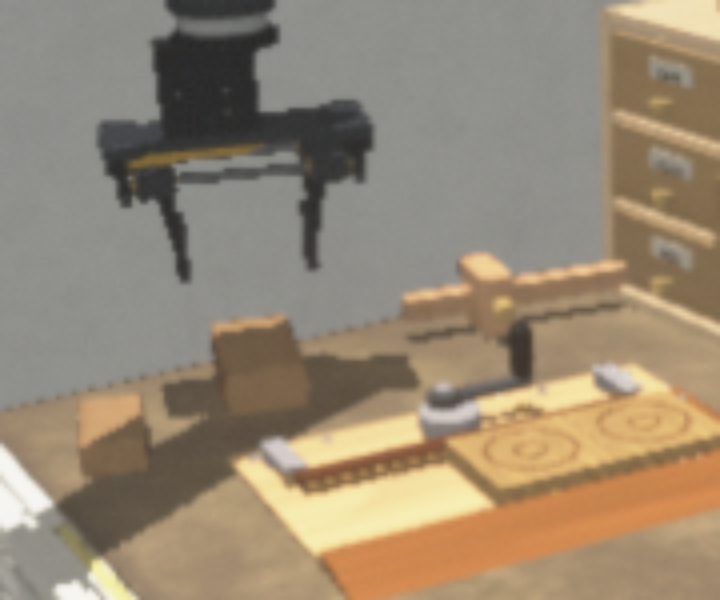

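>>> jog_arm([
  {"tx":4,"ty":1,"tz":25,"wx":0,"wy":0,"wz":0,"gripper":1},
  {"tx":4,"ty":1,"tz":45,"wx":0,"wy":0,"wz":0,"gripper":1},
  {"tx":4,"ty":1,"tz":60,"wx":0,"wy":0,"wz":0,"gripper":1},
  {"tx":4,"ty":1,"tz":72,"wx":0,"wy":0,"wz":0,"gripper":1},
  {"tx":4,"ty":1,"tz":82,"wx":0,"wy":0,"wz":0,"gripper":1},
])

```text
time: 30.07
position: [0.5148, 0.4073, 0.01]
tool_rot: [2.513, 1.884, -0.001]
ft_force: [-0.9, 0.0, 0.3]
grip_width: 0.999
grip_force: 0.0
```

>>> jog_arm([
  {"tx":0,"ty":0,"tz":0,"wx":0,"wy":0,"wz":0,"gripper":0.6},
  {"tx":0,"ty":0,"tz":0,"wx":0,"wy":0,"wz":0,"gripper":0.6},
  {"tx":0,"ty":0,"tz":0,"wx":0,"wy":0,"wz":0,"gripper":0.6},
  {"tx":0,"ty":0,"tz":0,"wx":0,"wy":0,"wz":0,"gripper":0.6},
  {"tx":0,"ty":0,"tz":0,"wx":0,"wy":0,"wz":0,"gripper":0.6},
], grip_force=20)

```text
time: 30.48
position: [0.5153, 0.4086, 0.0122]
tool_rot: [-2.512, -1.886, -0.003]
ft_force: [-0.1, -0.0, 0.8]
grip_width: 0.713
grip_force: 0.2
```

```bash
python3 - <<'E'
from h import *
go(.044,-.004,.1,-np.pi/2);s=ctrl.get_state();print(s['ft_force'],s['grip_width'],s['grip_force'])
E
```

```text
now tray [-102.5  253.    12.2] d mm [-220.7  196.9  -88. ] w [ 0.001 -0.002 -0.21 ]
[-0.13226224 -0.00761497  0.8311006 ] 0.7129644190966768 0.18729913583229063
```

>>> jog_arm([
  {"tx":0,"ty":0,"tz":0,"wx":0,"wy":0,"wz":0,"gripper":0.5},
  {"tx":0,"ty":0,"tz":0,"wx":0,"wy":0,"wz":0,"gripper":0.5},
  {"tx":0,"ty":0,"tz":0,"wx":0,"wy":0,"wz":0,"gripper":0.5},
  {"tx":0,"ty":0,"tz":0,"wx":0,"wy":0,"wz":0,"gripper":0.5},
  {"tx":0,"ty":0,"tz":-8,"wx":0,"wy":0,"wz":0,"gripper":0.5},
], grip_force=25)

```text
time: 30.9
position: [0.5135, 0.4075, 0.018]
tool_rot: [2.512, 1.886, -0.004]
ft_force: [-0.9, -0.0, -1.5]
grip_width: 0.688
grip_force: 25.0
```

>>> jog_arm([
  {"tx":0,"ty":0,"tz":-15,"wx":0,"wy":0,"wz":0,"gripper":0.5},
  {"tx":0,"ty":0,"tz":-35,"wx":0,"wy":0,"wz":0,"gripper":0.5},
  {"tx":0,"ty":0,"tz":-55,"wx":0,"wy":0,"wz":0,"gripper":0.5},
  {"tx":0,"ty":0,"tz":-80,"wx":0,"wy":0,"wz":0,"gripper":0.5},
  {"tx":0,"ty":0,"tz":-100,"wx":0,"wy":0,"wz":0,"gripper":0.5},
])

```text
time: 31.32
position: [0.5148, 0.4081, 0.1217]
tool_rot: [-2.513, -1.886, -0.002]
ft_force: [0.1, 0.2, 0.4]
grip_width: 0.69
grip_force: 25.0
```

```bash
python3 - <<'E'
from h import *
go(.044,-.004,.12,-np.pi/2);s=ctrl.get_state();print(s['ft_force'],s['grip_width'],s['grip_force'])
E
```

```text
now tray [-102.9  252.5  121.7] d mm [-220.2  197.2    1.5] w [ 0.001 -0.001 -0.21 ]
[0.14376752 0.17815625 0.36837298] 0.6902889567621208 24.99956132378429
```

>>> jog_arm([
  {"tx":-22,"ty":20,"tz":0,"wx":0,"wy":0,"wz":-0.04,"gripper":0.5},
  {"tx":-44,"ty":40,"tz":0,"wx":0,"wy":0,"wz":-0.08,"gripper":0.5},
  {"tx":-66,"ty":59,"tz":0,"wx":0,"wy":0,"wz":-0.12,"gripper":0.5},
  {"tx":-88,"ty":78,"tz":0,"wx":0,"wy":0,"wz":-0.16,"gripper":0.5},
  {"tx":-110,"ty":98,"tz":0,"wx":0,"wy":0,"wz":-0.21,"gripper":0.5},
])

```text
time: 31.73
position: [0.5781, 0.274, 0.1201]
tool_rot: [-2.298, -2.141, -0.001]
ft_force: [0.2, -0.0, -0.9]
grip_width: 0.686
grip_force: 25.0
```

>>> jog_arm([
  {"tx":-26,"ty":14,"tz":0,"wx":0,"wy":0,"wz":0,"gripper":0.5},
  {"tx":-52,"ty":29,"tz":0,"wx":0,"wy":0,"wz":0,"gripper":0.5},
  {"tx":-78,"ty":44,"tz":0,"wx":0,"wy":0,"wz":0,"gripper":0.5},
  {"tx":-104,"ty":59,"tz":0,"wx":0,"wy":0,"wz":0,"gripper":0.5},
  {"tx":-128,"ty":73,"tz":0,"wx":0,"wy":0,"wz":0,"gripper":0.5},
])

```text
time: 32.15
position: [0.642, 0.1402, 0.1202]
tool_rot: [2.302, 2.138, 0.001]
ft_force: [0.4, 0.8, -0.7]
grip_width: 0.687
grip_force: 25.0
```

```bash
python3 - <<'E'
from h import *
go(.044,-.004,.036,-np.pi/2);s=ctrl.get_state();print(s['ft_force'],s['grip_width'],s['grip_force'])
im=vision.get_image('scene');cv2.imwrite('pics/s12.png',cv2.resize(im['color'][150:290,190:370],None,fx=4,fy=4))
E
```

```text
now tray [ 43.5  -5.5 120.2] d mm [ 1.5  0.5 84.2] w [ 0.001 -0.    -0.   ]
[ 0.40435786  0.78317125 -0.72786027] 0.6874611106717908 25.000891922973096
```

View pics/s12.png

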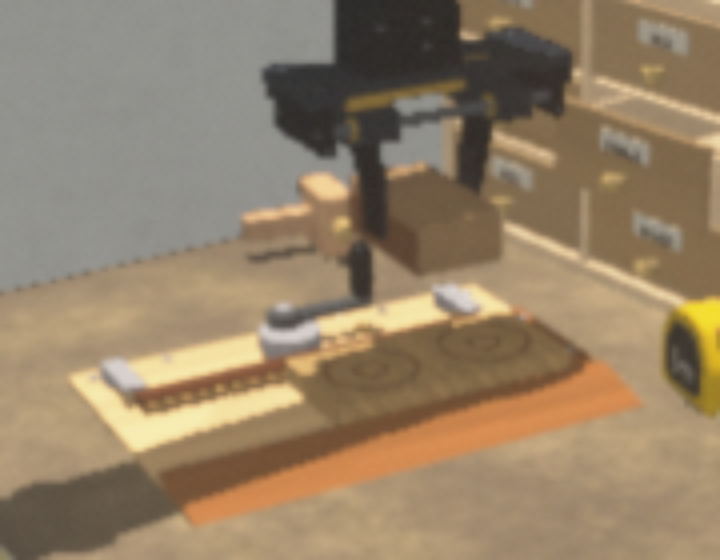

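>>> jog_arm([
  {"tx":1,"ty":0,"tz":20,"wx":0,"wy":0,"wz":0,"gripper":0.5},
  {"tx":1,"ty":0,"tz":40,"wx":0,"wy":0,"wz":0,"gripper":0.5},
  {"tx":1,"ty":0,"tz":60,"wx":0,"wy":0,"wz":0,"gripper":0.5},
  {"tx":1,"ty":0,"tz":72,"wx":0,"wy":0,"wz":0,"gripper":0.5},
  {"tx":1,"ty":0,"tz":78,"wx":0,"wy":0,"wz":0,"gripper":0.5},
])

```text
time: 32.62
position: [0.6402, 0.1432, 0.0396]
tool_rot: [-2.3, -2.138, 0.004]
ft_force: [-1.2, -0.6, 0.1]
grip_width: 0.688
grip_force: 25.0
```

>>> jog_arm([
  {"tx":0,"ty":0,"tz":1,"wx":0,"wy":0,"wz":0,"gripper":0.5},
  {"tx":0,"ty":0,"tz":2,"wx":0,"wy":0,"wz":0,"gripper":0.5},
  {"tx":0,"ty":0,"tz":3,"wx":0,"wy":0,"wz":0,"gripper":0.5},
  {"tx":0,"ty":0,"tz":4,"wx":0,"wy":0,"wz":0,"gripper":0.5},
  {"tx":0,"ty":0,"tz":5,"wx":0,"wy":0,"wz":0,"gripper":0.5},
])

```text
time: 33.03
position: [0.6421, 0.1434, 0.037]
tool_rot: [2.3, 2.139, 0.002]
ft_force: [-0.8, -0.7, -0.4]
grip_width: 0.687
grip_force: 25.0
```

```bash
python3 - <<'E'
from h import *
go(.044,-.004,.036,-np.pi/2);s=ctrl.get_state();print(s['ft_force'],s['grip_width'],s['grip_force'])
E
```

```text
now tray [43.4 -2.3 37. ] d mm [-1.7  0.6  1. ] w [ 0.001 -0.001  0.   ]
[-0.77550433 -0.74406098 -0.40650098] 0.68654625149291 24.99980476219207
```

>>> jog_arm([
  {"tx":0,"ty":0,"tz":0.5,"wx":0,"wy":0,"wz":0,"gripper":0.5},
  {"tx":0,"ty":0,"tz":1,"wx":0,"wy":0,"wz":0,"gripper":0.5},
  {"tx":0,"ty":0,"tz":1.5,"wx":0,"wy":0,"wz":0,"gripper":0.5},
  {"tx":0,"ty":0,"tz":2,"wx":0,"wy":0,"wz":0,"gripper":0.5},
  {"tx":0,"ty":0,"tz":2,"wx":0,"wy":0,"wz":0,"gripper":0.5},
])

```text
time: 33.45
position: [0.6419, 0.1433, 0.0361]
tool_rot: [-2.301, -2.139, -0.002]
ft_force: [-3.8, -0.4, 9.6]
grip_width: 0.689
grip_force: 25.0
```

```bash
python3 - <<'E'
from h import *
go(.044,-.004,.036,-np.pi/2);s=ctrl.get_state();print(s['ft_force'],s['grip_width'],s['grip_force'])
E
```

```text
now tray [43.2 -2.3 36.1] d mm [-1.7  0.8  0.1] w [ 0.    -0.001  0.   ]
[-3.82184412 -0.39936831  9.61225043] 0.6889525234235648 25.001401780173182
```

Contact. Ease up a hair, release and rise, retreating to the ramp side.

>>> jog_arm([
  {"tx":0,"ty":0,"tz":-1,"wx":0,"wy":0,"wz":0,"gripper":0.5},
  {"tx":0,"ty":0,"tz":-1,"wx":0,"wy":0,"wz":0,"gripper":0.8},
  {"tx":0,"ty":0,"tz":-1,"wx":0,"wy":0,"wz":0,"gripper":0.9},
  {"tx":0,"ty":0,"tz":-1,"wx":0,"wy":0,"wz":0,"gripper":0.95},
  {"tx":0,"ty":0,"tz":-1,"wx":0,"wy":0,"wz":0,"gripper":0.95},
])

```text
time: 33.87
position: [0.6414, 0.1431, 0.0348]
tool_rot: [-2.301, -2.139, 0.0]
ft_force: [-0.7, 0.6, 0.0]
grip_width: 0.892
grip_force: 0.0
```

>>> jog_arm([
  {"tx":0,"ty":0,"tz":-8,"wx":0,"wy":0,"wz":0,"gripper":0.95},
  {"tx":0,"ty":0,"tz":-25,"wx":0,"wy":0,"wz":0,"gripper":0.95},
  {"tx":0,"ty":0,"tz":-50,"wx":0,"wy":0,"wz":0,"gripper":0.95},
  {"tx":0,"ty":0,"tz":-80,"wx":0,"wy":0,"wz":0,"gripper":0.95},
  {"tx":0,"ty":0,"tz":-110,"wx":0,"wy":0,"wz":0,"gripper":0.95},
])

```text
time: 34.28
position: [0.6411, 0.1429, 0.1463]
tool_rot: [-2.301, -2.138, 0.001]
ft_force: [1.6, 0.2, -0.3]
grip_width: 0.95
grip_force: 0.0
```

>>> jog_arm([
  {"tx":-38,"ty":0,"tz":0,"wx":0,"wy":0,"wz":0,"gripper":0.95},
  {"tx":-76,"ty":0,"tz":0,"wx":0,"wy":0,"wz":0,"gripper":0.95},
  {"tx":-114,"ty":0,"tz":0,"wx":0,"wy":0,"wz":0,"gripper":0.95},
  {"tx":-152,"ty":0,"tz":0,"wx":0,"wy":0,"wz":0,"gripper":0.95},
  {"tx":-190,"ty":0,"tz":0,"wx":0,"wy":0,"wz":0,"gripper":0.95},
])

```text
time: 34.7
position: [0.6274, -0.048, 0.1459]
tool_rot: [2.3, 2.139, 0.002]
ft_force: [1.0, -0.2, 1.0]
grip_width: 0.949
grip_force: 0.0
```

```bash
python3 - <<'E'
from h import *
s=ctrl.get_state();print(s['ft_force'],s['grip_width'],s['position'])
im=vision.get_image('top');a=cv2.resize(im['color'][165:305,195:325],(520,560),interpolation=cv2.INTER_CUBIC)
cv2.imwrite('pics/t13.png',a)
for d in vision.spot_in('top','cork_block'):
    b=d['bbox'];print(round(d['conf'],2),np.round(b,1),w2T(TP,p2w(im,(b[0]+b[2])/2,(b[1]+b[3])/2,.062)))
p=w2p(im,T2w(TP,-.02+.062,.095,.073));print((p-[195,165])*4)
E
```

```text
[ 1.00561731 -0.21358644  0.98462408] 0.9492057991363608 [ 0.6274285  -0.04803522  0.14587691]
0.76 [164.9 299.4 196.2 324.6] [-0.22820124  0.17794478]
0.75 [237.  205.  276.1 230.3] [ 0.04241756 -0.00294751]
0.57 [239.9 229.9 271.5 255. ] [-0.02554814 -0.00649448]
[ 99.72012703 197.79368974]
```

View pics/t13.png

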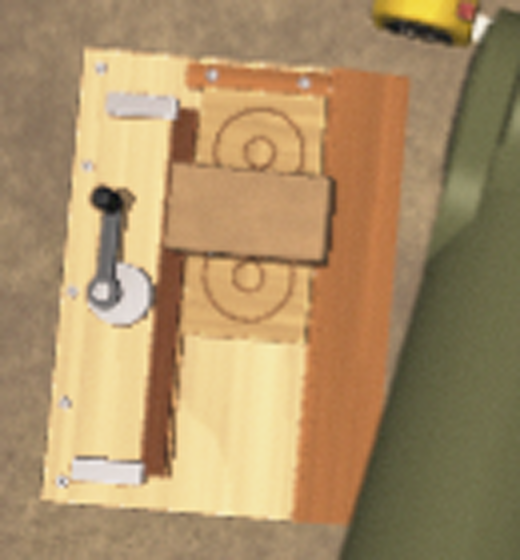

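```bash
python3 -c "
from h import *
print(ctrl.close_job())"
```

```text
the job is handed in; nothing more can be done
None
```

I handed in the job, with no verdict returned: both blocks found (no third) are in a tight row at the end stop, the cam is locked, the cork block lies flat on top, and the tape measure and tin were not touched.

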